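Make up two repair kits from stock at the radio bench

ROBOT

A 6-joint arm with a two-finger parallel gripper is mounted at the origin on the work surface. World frame = base frame: x ahead of the robot, y to its left, z up, the work surface at z = 0. Lengths are in m, angles in rad, forces in N, time in s.
With the tool pointing down it reaches from about 0.35 to 0.85 m from the base axis. Payload 8.1 kg.
Tool frame: the origin (TCP) lies between the finger pads; the fingertips stand 25 mm ahead of it and the grasp point (between the pads) lies 6 mm ahead of it (r.tips_ahead is the distance from the TCP to the fingertips, in m); z points along the fingers, y is the direction in which the jaws open and shut (so a half turn about z gives the same grasp; the last joint's range is limited). The gripper opens to 93 mm and grips with 3 to 60 N. Pads are 15 mm wide; open, the fingers measure 128 mm over their backs; the gripper's body (75 mm by 188 mm) begins 65 mm behind the grasp point.
Start: joints at [-1.418, 0.13, 1.488, -0, 1.523, -0.085], TCP at [0.141, -0.583, 0.205] pointing down, gripper open.
Joint ranges: [-2.96, 2.96], [-0.89, 2.26], [0.02, 2.5], [-1.34, 4.48], [0, 2.73], [-2.66, 2.66]. Speed limits (rad/s): [2.39, 2.39, 2.79, 3.14, 3.14, 3.14].

INTERFACE

Orientations are given as a rotation vector (axis times angle).
In Python, from cell import r gives the robot as it stands.
- The arm moves only by the tool step_arm, never from a script. Its argument "moves" is a list of rows, each an object of numbers: "tx", "ty", "tz": the shift along the tool's x, y, z as a fraction of full scale; "twist": the turn about the tool's z as a fraction of full scale; "hand": the closure, from 0 (fully open) to 1 (shut). In form: [{"tx": .., "ty": .., "tz": .., "twist": .., "hand": ..}, ...]. A call has 1 to 8 rows; each row is the pose to reach, as a shift and turn from the pose commanded when the call began, along the tool's axes at that moment, turning the shorter way round; what a row does not reach only later rows make up. Full scale, the value 1, is 800 mm for a shift and pi rad for a turn. A row lasts 1/10 s, in which the tool goes at most 50 mm and 8.59 degrees, less where a joint would pass 70% of its speed; a pose out of reach is approached as far as the arm can. A call with a number of a shift or a turn outside -1 to 1 is refused whole. A call with a gripper value outside its range is refused whole. The fingers move at their own pace and stop on an object; "newtons" is the grip in N (left out, the last holds). Time passes only in rows, so rows that repeat a pose let the fingers close. It gives the time, the measured TCP pose, the force and the opening at its end, in the units of the state.
- r.observe(): the state, without advancing time (a new reading comes with each control period).
- r.camera(name): name is "scene" or "top" or "wrist"; returns a dict with "img" (420x560x3 uint8, red, green, blue), "range_z" (420x560 float32, m along the optical axis (not along the pixel's ray), 0 where there is no reading), "camera_matrix" (3x3 intrinsics, pixels), "eye" and "orientation" of the camera in the world. Camera axes: x right, y down, z forward; pixel columns grow to the right and rows downward; lengths in m; the calibration is good to about 2 mm. A picture is of the moment at which its call begins.
- r.close_job(): hands the job in, once; it reports no verdict.
The state is a dict: "clock": time; "joint_positions": joint angles; "joint_velocities": joint speeds; "joint_efforts": joint torques, N m; "tcp_pos": TCP position; "tcp_rot": TCP orientation; "ft_force": force on the tool from outside, world axes, zero at the start; "wrist_torque": the same for the moment, N m; "finger_gap": opening from 0.0 (shut) to 1.0 (fully open).
Only numpy, scipy, OpenCV 4.12 (cv2) and the standard library are available. Lean on these libraries where they do the work, as an engineer would, in place of code of your own. Each camera call takes 0.05 s, during which the arm holds its last target.

TASK

Make up the parts kits for two repairs. Into the tray that holds the circuit board go the large transformer and the short, stout capacitor; into the tray that holds the round meter go the small transformer and the tall, slim capacitor. In each tray the transformer belongs in the wide end bay and the capacitor in the narrow end bay, standing upright on the bay's floor and set down gently rather than dropped; the finned heatsink and the clear relay stay where they are in stock.

Things in the scene. Friction and masses are not known exactly. Their poses are not given: they have to be found in the camera images.
- board_tray: grey tray fixed to the bench: 192 x 104 mm (x, y); walls 4 mm thick, 14 mm high; floor 4 mm thick. Origin: centre of the underside; z up. Three bays along x, each 96 mm along y: wide end bay at the -x end (76 mm along x, centre x = -54 mm), middle bay (centre x = +13 mm) filled by a brown circuit board (top 16 mm above the bench), narrow end bay at the +x end (50 mm, centre x = +67 mm).
- meter_tray: grey tray fixed to the bench: 192 x 104 mm (x, y); walls 4 mm thick, 14 mm high; floor 4 mm thick. Origin: centre of the underside; z up. Three bays along x, each 96 mm along y: wide end bay at the -x end (76 mm along x, centre x = -54 mm), middle bay (centre x = +13 mm) filled by a round panel meter face up (top 24 mm above the bench), narrow end bay at the +x end (50 mm, centre x = +67 mm).
- large_transformer: The larger one of two transformers of like build: it stands on its foot; steel core 52 mm along x, 24 mm thick, through a tan winding 36 mm along x and 42 mm wide along y, at heights 6 to 38 mm; foot plate 52 x 42 mm (x, y), height 44 mm, about 0.3 kg. Grip across the winding, 42 mm along y. Origin: centre of the underside; z up. To be moved.
- small_transformer: The smaller one of two transformers of like build: it stands on its foot; steel core 36 mm along x, 18 mm thick, through a tan winding 26 mm along x and 32 mm wide along y, at heights 4 to 28 mm; foot plate 36 x 32 mm (x, y), height 34 mm, about 0.13 kg. Grip across the winding, 32 mm along y. Origin: centre of the underside; z up. To be moved.
- tall_capacitor: plain cylindrical aluminium capacitor can standing upright, the tall, slim one of two: 24 mm in diameter, can 54 mm high, with two 3 mm brass terminals on its black top; about 50 g. Origin: centre of the underside; z along its axis, up. To be moved.
- stout_capacitor: plain cylindrical aluminium capacitor can standing upright, the short, stout one of two: 34 mm in diameter, can 34 mm high, with two 3 mm brass terminals on its black top; about 50 g. Origin: centre of the underside; z along its axis, up. To be moved.
- heatsink: black finned heatsink, 46 x 36 x 30 mm (x, y, height), fins along x, standing on its base among the stock; stays there. Origin: centre of the underside; z up.
- relay: relay with a clear cover on a black base, 28 x 28 mm and 38 mm high, standing upright among the stock; stays there. Origin: centre of the underside; z up. Two small potentiometers (20 mm across, 17 mm high, not listed) lie between the two rows of stock.
Mind the look-alikes: they are no part of the job. What is shaped like the small_transformer but purple or red is not meant.

How it is judged:
By the outcome, as a careful person would: the job done as asked, in the order asked, and still so for the second after the job is handed in, with the robot touching nothing.
It also fails if it takes over 102 s, if anything falls off the work surface, if the arm or the gripper's body presses on something with over 40 N, if the wrist force passes 120 N, or if a joint passes its speed limit or range.

## Working session

There is one attempt and no reset: what is moved stays moved. The work goes in short steps, Python scripts to look and compute and a tool call to move; the robot and the scene stay as the last step left them, time stands still between calls to the robot, and variables do not carry over. Pictures are saved under pics/ and viewed, and the job is handed in when it is done.

Besides the shell and the picture viewer there is one more tool, called after "Request:" in YAML: its name, and indented under it one key for each argument. step_arm: Moves the arm, as the interface text tells. Its arguments: {"type":"object","properties":{"moves":{"type":"array"},"newtons":{"type":"number"}},"required":["moves"]}

```bash
ls; mkdir -p pics
python3 - <<'E'
from cell import r
import cv2,pickle
print(r.observe())
for n in ["scene","top","wrist"]:
    c=r.camera(n); pickle.dump(c,open(f"pics/{n}0.pkl","wb"))
    cv2.imwrite(f"pics/{n}0.png",c["img"][:,:,::-1]); print(n,c["camera_matrix"],c["eye"],c["orientation"])
E
```

```text
pics
{'clock': 0.0, 'joint_positions': array([-1.41843538e+00,  1.31132523e-01,  1.48924671e+00,  7.97072925e-06,
        1.52301116e+00, -8.54122562e-02]), 'joint_velocities': array([-0.00135902, -0.00012134, -0.00011719,  0.00056252,  0.00238646,
        0.00064496]), 'joint_efforts': array([ 1.12205951e-03, -5.59847546e+01, -4.91754270e+01,  7.68102380e-02,
        3.57192254e-02, -1.63923669e-04]), 'tcp_pos': array([ 0.14125228, -0.58253664,  0.20412247]), 'tcp_rot': array([-3.11763288e+00, -3.72400322e-01,  8.19642966e-05]), 'ft_force': array([-0.41430019,  0.12687046,  0.65406973]), 'wrist_torque': array([ 0.0364036 , -0.01162325,  0.01753834]), 'finger_gap': 1.003071139465389}
scene [[506.41684182   0.         283.82269696]
 [  0.         506.41684182 202.65067641]
 [  0.           0.           1.        ]] [ 1.24282582 -0.50140307  0.60698537] [-1.98718359 -0.96804029  0.53815416]
top [[417.13706806   0.         281.96891701]
 [  0.         417.13706806 216.27464164]
 [  0.           0.           1.        ]] [0.41590687 0.01640827 0.95288907] [-2.11252189  2.15846076 -0.17458026]
wrist [[351.41093734   0.         279.16228681]
 [  0.         351.41093734 212.51036856]
 [  0.           0.           1.        ]] [ 0.21974838 -0.56381138  0.38409445] [ 2.27970616 -1.79264837 -0.26632332]
```

View pics/top0.png

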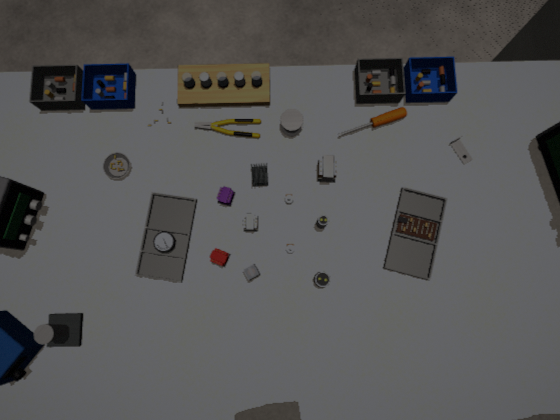

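View pics/scene0.png

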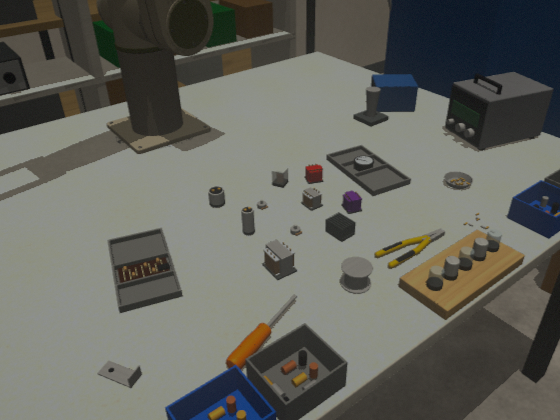

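View pics/wrist0.png

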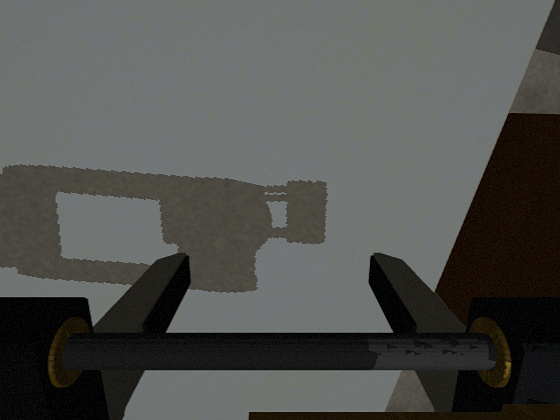

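```bash
cat > h.py <<'E'
import numpy as np,cv2,pickle
from scipy.spatial.transform import Rotation as R
def load(n): return pickle.load(open(f"pics/{n}.pkl","rb"))
def ray(c,u,v,z):
    K=c["camera_matrix"];d=R.from_rotvec(c["orientation"]).apply([(u-K[0,2])/K[0,0],(v-K[1,2])/K[1,1],1])
    e=np.array(c["eye"]); return e+d*(z-e[2])/d[2]
def pt(c,u,v):
    K=c["camera_matrix"];Z=c["range_z"][int(round(v)),int(round(u))]
    return np.array(c["eye"])+R.from_rotvec(c["orientation"]).apply(np.array([(u-K[0,2])/K[0,0],(v-K[1,2])/K[1,1],1])*Z)
def cloud(c):
    K=c["camera_matrix"];Z=c["range_z"];v,u=np.mgrid[:Z.shape[0],:Z.shape[1]]
    P=np.stack([(u-K[0,2])/K[0,0]*Z,(v-K[1,2])/K[1,1]*Z,Z],-1)
    return R.from_rotvec(c["orientation"]).apply(P.reshape(-1,3)).reshape(P.shape)+np.array(c["eye"])
def proj(c,p):
    q=R.from_rotvec(c["orientation"]).inv().apply(np.atleast_2d(p)-np.array(c["eye"]));K=c["camera_matrix"]
    return np.c_[q[:,0]/q[:,2]*K[0,0]+K[0,2],q[:,1]/q[:,2]*K[1,1]+K[1,2]]
E
python3 - <<'E'
from h import *
c=load("top0");im=c["img"][140:300,120:460,::-1]
b=np.clip(im.astype(float)*1.8,0,255).astype(np.uint8)
cv2.imwrite("pics/top0c.png",cv2.resize(b[:,:240-20],None,fx=3.6,fy=3.6,interpolation=cv2.INTER_CUBIC))
s=load("scene0")["img"][120:320,80:440,::-1]
cv2.imwrite("pics/scene0c.png",cv2.resize(np.clip(s.astype(float)*1.6,0,255).astype(np.uint8),None,fx=2.2,fy=2.2,interpolation=cv2.INTER_CUBIC))
P=cloud(c)
print(P[250,300],P[100,300])
# components above the bench
H=((P[:,:,2]>0.008)&(c["range_z"]>0)).astype(np.uint8)
n,l,st,ce=cv2.connectedComponentsWithStats(H)
for i in range(1,n):
    if st[i,4]>25:
        m=l==i; z=P[m][:,2]; hi=np.percentile(z,95); t=m&(P[:,:,2]>hi-.006)
        print(ce[i].round(),st[i,4],"top z %.3f"%hi,"xy",P[t][:,:2].mean(0).round(4),c["img"][m].mean(0).round())
E
```

```text
[ 0.49430784 -0.02399367  0.00231029] [ 0.85736109 -0.03428749  0.00240772]
[408.  79.] 3109 top z 0.052 xy [ 0.8899 -0.2836] [18. 20. 28.]
[223.  85.] 3832 top z 0.058 xy [0.893  0.1506] [84. 74. 51.]
[81. 86.] 3237 top z 0.052 xy [0.8891 0.4821] [17. 19. 27.]
[372.  80.] 180 top z 0.036 xy [ 0.8858 -0.1965] [53. 44. 33.]
[109.  78.] 50 top z 0.026 xy [0.9146 0.4235] [72. 57. 30.]
[50. 85.] 50 top z 0.034 xy [0.8992 0.562 ] [46. 45. 43.]
[100.  84.] 46 top z 0.034 xy [0.8992 0.4426] [ 6. 11. 23.]
[60. 90.] 51 top z 0.018 xy [0.8908 0.5427] [12. 11. 12.]
[110.  89.] 48 top z 0.017 xy [0.8903 0.4232] [64. 37. 29.]
[382. 119.] 477 top z 0.028 xy [ 0.8025 -0.2399] [87. 55. 25.]
[291. 120.] 424 top z 0.042 xy [ 0.7926 -0.0101] [91. 89. 87.]
[229. 127.] 590 top z 0.016 xy [0.7896 0.1375] [70. 62. 30.]
[551. 154.] 1075 top z 0.086 xy [ 0.7313 -0.5856] [7. 9. 7.]
[113. 164.] 193 top z 0.018 xy [0.7028 0.406 ] [63. 61. 59.]
[327. 168.] 454 top z 0.048 xy [ 0.6784 -0.089 ] [82. 82. 81.]
[259. 174.] 256 top z 0.034 xy [0.6692 0.0673] [36. 37. 36.]
[ 17. 213.] 2348 top z 0.135 xy [0.6182 0.5743] [14. 16. 14.]
[225. 195.] 233 top z 0.036 xy [0.6205 0.1451] [61. 33. 71.]
[416. 229.] 1564 top z 0.017 xy [ 0.5332 -0.2872] [52. 46. 41.]
[164. 239.] 1187 top z 0.027 xy [0.5175 0.2821] [69. 68. 67.]
[288. 199.] 59 top z 0.018 xy [ 0.6113 -0.0011] [92. 93. 94.]
[250. 222.] 223 top z 0.036 xy [0.5574 0.0879] [90. 91. 90.]
[321. 221.] 127 top z 0.059 xy [ 0.5542 -0.0718] [58. 57. 51.]
[289. 248.] 56 top z 0.019 xy [ 0.497 -0.001] [96. 97. 99.]
[218. 257.] 233 top z 0.036 xy [0.4813 0.159 ] [93. 28. 25.]
[250. 272.] 177 top z 0.042 xy [0.4473 0.0876] [81. 81. 82.]
[321. 279.] 199 top z 0.039 xy [ 0.4274 -0.0681] [55. 54. 50.]
[ 33. 341.] 3284 top z 0.091 xy [0.3296 0.4997] [21. 27. 35.]
```

View pics/top0c.png

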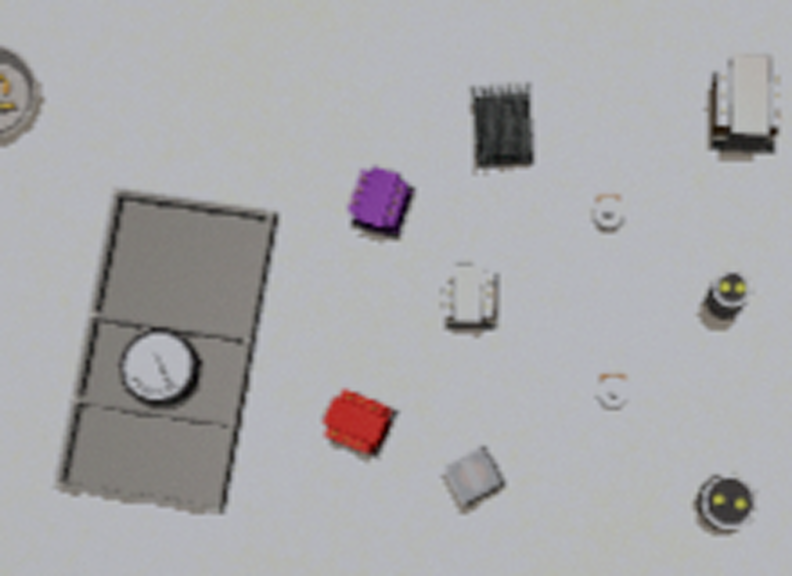

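View pics/scene0c.png

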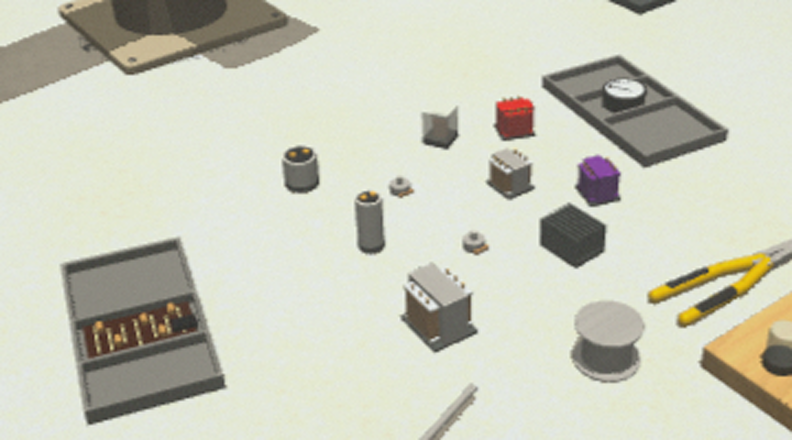

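Run:
```python
from h import *
c=load("top0");P=cloud(c);I=c["img"].astype(float);P[:,:,2]-=0.0023
def rect(pts):
    (cx,cy),(w,h),a=cv2.minAreaRect((pts*1000).astype(np.float32)); 
    if w<h: w,h,a=h,w,a+90
    return np.round([cx,cy,w,h,(a+90)%180-90],1)
def sel(u,v,ru,rv,z0,z1):
    vv,uu=np.mgrid[:420,:560]
    return P[(abs(uu-u)<ru)&(abs(vv-v)<rv)&(P[:,:,2]>z0)&(P[:,:,2]<z1)][:,:2]
for nm,u,v,ru,z0,z1 in [("large top",327,168,22,.040,.05),("large",327,168,22,.003,.05),("small top",250,222,18,.030,.04),("small",250,222,18,.003,.05),
  ("purple",225,195,14,.03,.04),("red",218,257,14,.03,.04),("tall",321,221,14,.050,.06),("stout",321,279,16,.031,.042),("relay",250,272,14,.03,.05),("heatsink",259,174,14,.022,.04)]:
    s=sel(u,v,ru,ru,z0,z1); print(nm,len(s),rect(s),s.mean(0).round(4))
for nm,u,v in [("board",416,234),("meter",166,238)]:
    s=sel(u,v,36,52,.008,.0152 if nm=="board" else .0152); print(nm,len(s),rect(s))
    s=sel(u,v,36,52,.0015,.03); print(nm,len(s),rect(s))
cc=load("top0")["img"][180:290,375:455,::-1]
cv2.imwrite("pics/bt.png",cv2.resize(np.clip(cc.astype(float)*2,0,255).astype(np.uint8),None,fx=5,fy=5,interpolation=cv2.INTER_CUBIC))
cc=load("top0")["img"][140:240,225:345,::-1]
cv2.imwrite("pics/tr.png",cv2.resize(np.clip(cc.astype(float)*1.6,0,255).astype(np.uint8),None,fx=6,fy=6,interpolation=cv2.INTER_CUBIC))
```

```text
large top 256 [678.1 -89.6  52.6  38.3  -1.9] [ 0.6781 -0.0891]
large 486 [693.7 -86.6  84.7  79.8  58.4] [ 0.6751 -0.0878]
small top 117 [557.5  88.2  34.2  29.   -0.7] [0.5576 0.0879]
small 240 [557.6  94.1  68.6  66.5 -75.1] [0.557  0.0882]
purple 108 [620.5 145.2  35.4  28.1 -21.7] [0.6204 0.1449]
red 122 [480.4 159.4  35.   28.2  62.6] [0.481  0.1587]
tall 87 [554.3 -71.6  21.7  21.6 -46. ] [ 0.5542 -0.0719]
stout 160 [427.6 -67.7  32.7  30.1  88.8] [ 0.4273 -0.0681]
relay 163 [447.2  87.2  27.6  27.   27.1] [0.4469 0.0874]
heatsink 140 [6.694e+02 6.680e+01 4.640e+01 3.480e+01 2.000e-01] [0.6689 0.067 ]
board 1199 [ 527.8 -285.7  193.2  105.7  -16.2]
board 3799 [ 527.2 -291.3  238.6  162.6   -3.5]
meter 683 [531.  280.5 192.1 105.9  -9.4]
meter 3784 [5.303e+02 2.830e+02 2.391e+02 1.633e+02 5.000e-01]
```

View pics/bt.png

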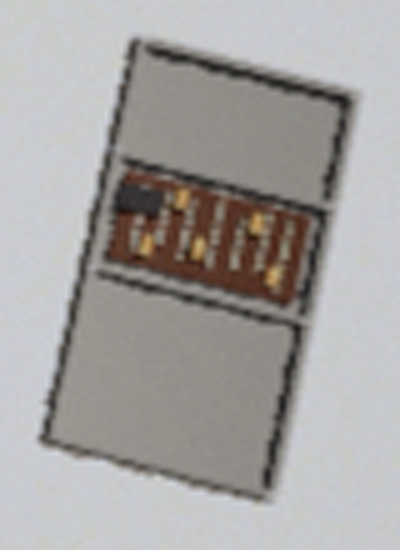

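View pics/tr.png

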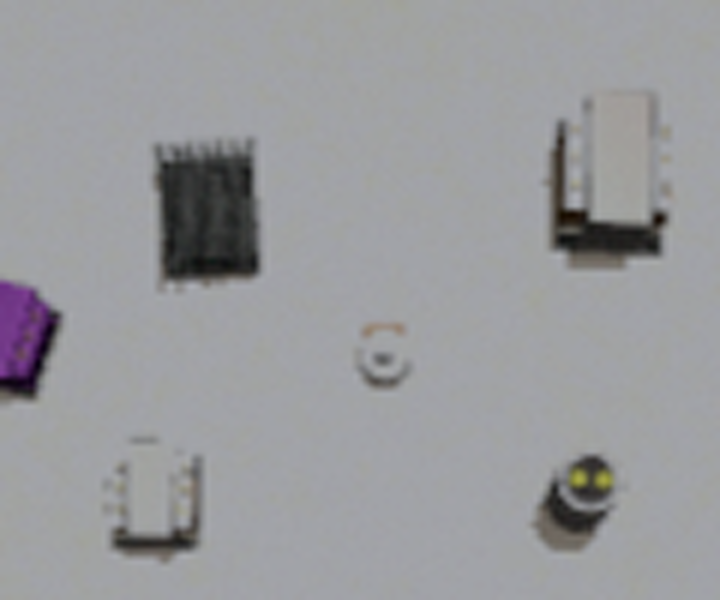

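Run:
```python
from h import *
c=load("top0");s=load("scene0")
for nm,q in [("board",[(402,188),(446,199),(429,279),(384,268)]),("meter",[(152.8,192.8),(196.7,199.4),(181.7,282.2),(136.7,276.1)])]:
    p=np.array([ray(c,*a,.014)[:2] for a in q]); print(nm,(p*1000).round(),"ctr",p.mean(0).round(4))
    d=(p[0]+p[1]-p[2]-p[3])/2; print("len",np.hypot(*d),"yaw",np.degrees(np.arctan2(d[1],d[0])), "w",np.hypot(*(p[0]-p[1])))
# predicted tray corners drawn for checking in both views
T={"board":(.5278,-.2857,-16.2),"meter":(.531,.2805,170.6)}
for nm,cam in [("t",c),("s",s)]:
    im=np.clip(cam["img"][:,:,::-1].astype(float)*1.8,0,255).astype(np.uint8).copy()
    im=cv2.resize(im,None,fx=2,fy=2)
    for x,y,a in T.values():
        a=np.radians(a);M=np.array([[np.cos(a),-np.sin(a)],[np.sin(a),np.cos(a)]])
        for lx,ly,z in [(-96,-52,.014),(-96,52,.014),(96,52,.014),(96,-52,.014),(-54,0,.004),(67,0,.004)]:
            w=M@np.array([lx,ly])/1000+[x,y]; 
            if ly==0 and nm=="t": print(lx,w)
            u,v=proj(cam,[*w,z])[0]*2+.5; cv2.circle(im,(int(u),int(v)),3,(0,0,255),-1)
    for x,y,z in [(.678,-.0896,.044),(.5575,.088,.034),(.5543,-.0716,.054),(.4275,-.068,.034)]:
        u,v=proj(cam,[x,y,z])[0]*2+.5; cv2.circle(im,(int(u),int(v)),3,(0,255,0),-1)
    y0,x0=(270,160) if nm=="t" else (230,160)
    cv2.imwrite(f"pics/chk_{nm}.png",im[y0:y0+420,240:1040] if nm=="t" else im[y0:y0+420,180:980])
```

```text
board [[ 631. -263.]
 [ 603. -362.]
 [ 423. -308.]
 [ 449. -210.]] ctr [ 0.5265 -0.2857]
len 0.1888643493793722 yaw -16.287270756117405 w 0.10300136389094178
meter [[632. 312.]
 [615. 211.]
 [427. 242.]
 [443. 342.]] ctr [0.5294 0.2766]
len 0.19088481634173743 yaw -9.268190865961166 w 0.10292785973653547
-54 [ 0.47594414 -0.27063448]
67 [ 0.59213968 -0.3043924 ]
-54 [0.5842749 0.2716804]
67 [0.46489967 0.29144284]
```

View pics/chk_t.png

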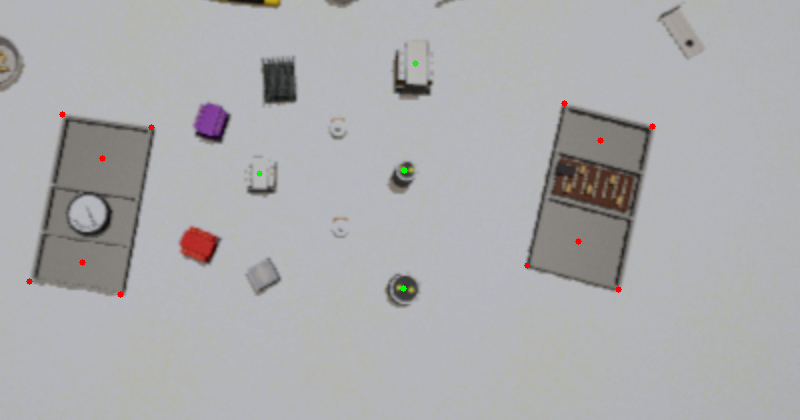

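View pics/chk_s.png

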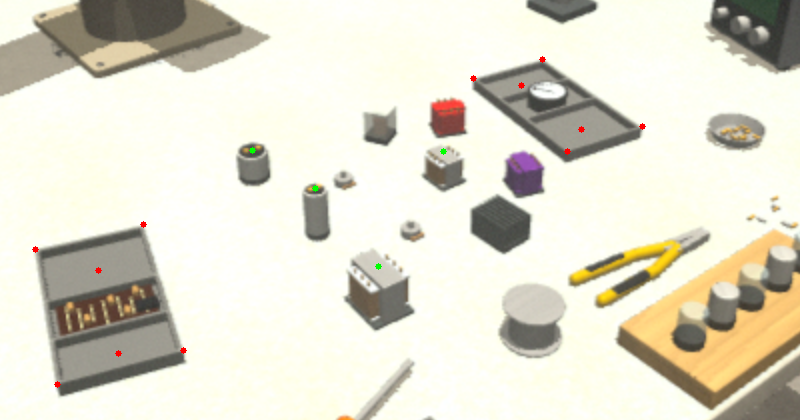

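```bash
cat > mv.py <<'E'
import sys,numpy as np
from h import *
from cell import r
def goto(*targets):
    s=r.observe();Rm=R.from_rotvec(s["tcp_rot"]);xa=Rm.as_matrix()[:,0];psi=np.degrees(np.arctan2(xa[1],xa[0]))
    print("t%.2f"%s["clock"],"tcp",s["tcp_pos"].round(4),"psi %.2f gap %.3f F"%(psi,s["finger_gap"]),s["ft_force"].round(1))
    for x,y,z,p in targets:
        d=Rm.inv().apply(np.array([x,y,z])-s["tcp_pos"])/.8; dp=(p-psi+90)%180-90
        print(d.round(4),"twist",round(-dp/180,4),"dist %.0f"%(np.linalg.norm(d)*800))
if __name__=="__main__":
    a=list(map(float,sys.argv[1:])); goto(*[a[i:i+4] for i in range(0,len(a),4)])
E
python3 mv.py .678 -.0893 .15 -2
```

```text
t0.15 tcp [ 0.1413 -0.5826  0.2043] psi 13.63 gap 0.998 F [-0.2  0.1 -0.2]
[ 0.7973 -0.4412  0.0686] twist 0.0868 dist 731
```

Request:
step_arm:
  moves:
    - {"tx": 0.797, "ty": -0.441, "tz": 0.068, "twist": 0.087, "hand": 0}
    - {"tx": 0.797, "ty": -0.441, "tz": 0.068, "twist": 0.087, "hand": 0}
    - {"tx": 0.797, "ty": -0.441, "tz": 0.068, "twist": 0.087, "hand": 0}
    - {"tx": 0.797, "ty": -0.441, "tz": 0.068, "twist": 0.087, "hand": 0}
    - {"tx": 0.797, "ty": -0.441, "tz": 0.068, "twist": 0.087, "hand": 0}
    - {"tx": 0.797, "ty": -0.441, "tz": 0.068, "twist": 0.087, "hand": 0}
    - {"tx": 0.797, "ty": -0.441, "tz": 0.068, "twist": 0.087, "hand": 0}
    - {"tx": 0.797, "ty": -0.441, "tz": 0.068, "twist": 0.087, "hand": 0}

```text
clock: 0.95
tcp_pos: [0.4358, -0.3118, 0.1752]
tcp_rot: [3.141, -0.056, 0.0]
ft_force: [1.2, -0.8, 0.2]
finger_gap: 0.999
```

```bash
python3 mv.py .678 -.0893 .15 -2
```

```text
t0.95 tcp [ 0.4358 -0.3118  0.1752] psi -2.04 gap 0.999 F [ 1.2 -0.8  0.2]
[ 0.2927 -0.2888  0.0315] twist -0.0002 dist 330
```

Request:
step_arm:
  moves:
    - {"tx": 0.293, "ty": -0.289, "tz": 0.031, "hand": 0}
    - {"tx": 0.293, "ty": -0.289, "tz": 0.031, "hand": 0}
    - {"tx": 0.293, "ty": -0.289, "tz": 0.031, "hand": 0}
    - {"tx": 0.293, "ty": -0.289, "tz": 0.031, "hand": 0}
    - {"tx": 0.293, "ty": -0.289, "tz": 0.031, "hand": 0}
    - {"tx": 0.293, "ty": -0.289, "tz": 0.031, "hand": 0}
    - {"tx": 0.293, "ty": -0.289, "tz": 0.031, "hand": 0}
    - {"tx": 0.293, "ty": -0.289, "tz": 0.031, "hand": 0}

```text
validation failed for argument at $.mo...
```

Run:
```python
from mv import *
c=r.camera("wrist");pickle.dump(c,open("pics/w1.pkl","wb"))
cv2.imwrite("pics/w1.png",np.clip(c["img"][:,:,::-1].astype(float)*1.6,0,255).astype(np.uint8))
goto((.678,-.0893,.030,-2))
```

```text
t1.00 tcp [ 0.4404 -0.3061  0.1744] psi -1.81 gap 1.003 F [ 1.2  5.3 -0.5]
[ 0.2879 -0.2796  0.1822] twist 0.0011 dist 353
```

View pics/w1.png

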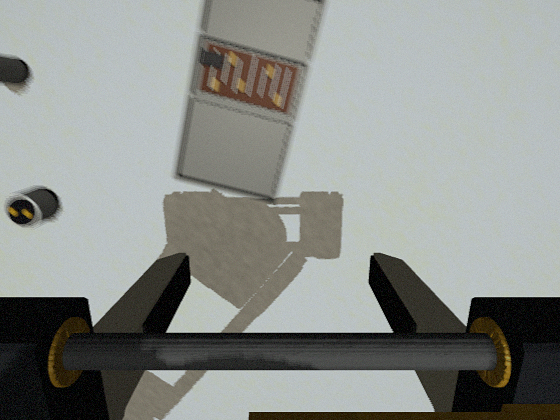

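Request:
step_arm:
  moves:
    - {"tx": 0.288, "ty": -0.28, "tz": 0.031, "twist": 0.001, "hand": 0}
    - {"tx": 0.288, "ty": -0.28, "tz": 0.031, "twist": 0.001, "hand": 0}
    - {"tx": 0.288, "ty": -0.28, "tz": 0.031, "twist": 0.001, "hand": 0}
    - {"tx": 0.288, "ty": -0.28, "tz": 0.031, "twist": 0.001, "hand": 0}
    - {"tx": 0.288, "ty": -0.28, "tz": 0.031, "twist": 0.001, "hand": 0}
    - {"tx": 0.288, "ty": -0.28, "tz": 0.031, "twist": 0.001, "hand": 0}
    - {"tx": 0.288, "ty": -0.28, "tz": 0.031, "twist": 0.001, "hand": 0}
    - {"tx": 0.288, "ty": -0.28, "tz": 0.031, "twist": 0.001, "hand": 0}

```text
clock: 1.8
tcp_pos: [0.674, -0.095, 0.1491]
tcp_rot: [-3.14, 0.055, 0.002]
ft_force: [0.3, -0.2, -0.2]
finger_gap: 1.003
```

Run:
```python
from mv import *
c=r.camera("wrist");pickle.dump(c,open("pics/w2.pkl","wb"))
cv2.imwrite("pics/w2.png",np.clip(c["img"][:,:,::-1].astype(float)*1.6,0,255).astype(np.uint8))
goto((.678,-.0893,.030,-2))
```

```text
t1.85 tcp [ 0.673  -0.0967  0.1494] psi -2.07 gap 1.000 F [-0.5 -0.5 -0.1]
[ 0.0062 -0.0094  0.1493] twist -0.0004 dist 120
```

View pics/w2.png

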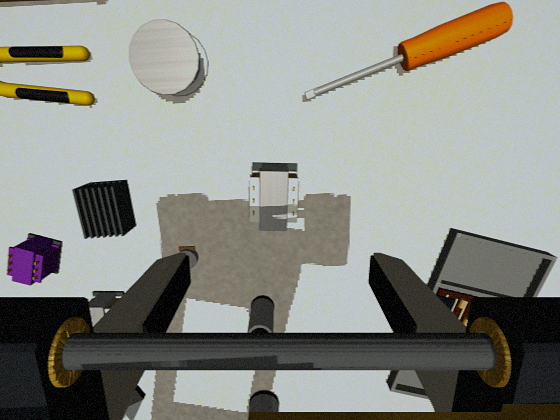

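Run:
```python
from mv import *
c=load("w2"); 
for u,v,z in [(250,164,.044),(298,164,.044),(259,229,.044),(292,229,.044),(275,196,.044)]: print(u,v,ray(c,u,v,z).round(4),pt(c,u,v).round(4))
```

```text
250 164 [ 0.7105 -0.0724  0.044 ] [ 0.7038 -0.0686  0.0008]
298 164 [ 0.7091 -0.1114  0.044 ] [ 7.021e-01 -1.135e-01  1.000e-04]
259 229 [ 0.6543 -0.0769  0.044 ] [ 0.6393 -0.0737  0.0016]
292 229 [ 0.6533 -0.1052  0.044 ] [ 6.378e-01 -1.063e-01  6.000e-04]
275 196 [ 0.683  -0.0917  0.044 ] [ 0.6833 -0.0917  0.045 ]
```

Request:
step_arm:
  moves:
    - {"tx": 0.0074, "ty": -0.008, "tz": 0.06, "twist": 0, "hand": 0}
    - {"tx": 0.0074, "ty": -0.008, "tz": 0.12, "twist": 0, "hand": 0}
    - {"tx": 0.0074, "ty": -0.008, "tz": 0.149, "twist": 0, "hand": 0}
    - {"tx": 0.0074, "ty": -0.008, "tz": 0.149, "twist": 0, "hand": 0}
    - {"tx": 0.0074, "ty": -0.008, "tz": 0.149, "twist": 0, "hand": 0}

```text
clock: 2.35
tcp_pos: [0.6786, -0.0929, 0.0321]
tcp_rot: [3.141, -0.063, -0.0]
ft_force: [0.1, 0.4, 0.5]
finger_gap: 1.002
```

```bash
python3 mv.py .679 -.0905 .03 -2
```

```text
t2.35 tcp [ 0.6786 -0.0929  0.0321] psi -2.28 gap 1.002 F [0.1 0.4 0.5]
[ 0.0003 -0.003   0.0026] twist -0.0016 dist 3
```

Now close with 30 N.

Request:
step_arm:
  moves:
    - {"tx": 0, "ty": -0.002, "tz": 0.0015, "twist": 0, "hand": 0}
    - {"tx": 0, "ty": -0.002, "tz": 0.0015, "twist": 0, "hand": 0.3}
    - {"tx": 0, "ty": -0.002, "tz": 0.0015, "twist": 0, "hand": 0.7}
    - {"tx": 0, "ty": -0.002, "tz": 0.0015, "twist": 0, "hand": 0.7}
    - {"tx": 0, "ty": -0.002, "tz": 0.0015, "twist": 0, "hand": 0.7}
    - {"tx": 0, "ty": -0.002, "tz": 0.0015, "twist": 0, "hand": 0.7}
    - {"tx": 0, "ty": -0.002, "tz": 0.0015, "twist": 0, "hand": 0.7}
    - {"tx": 0, "ty": -0.002, "tz": 0.0015, "twist": 0, "hand": 0.7}
  newtons: 30

```text
clock: 3.15
tcp_pos: [0.679, -0.0901, 0.03]
tcp_rot: [-3.141, 0.061, 0.0]
ft_force: [0.1, -0.0, -0.0]
finger_gap: 0.451
```

```bash
python3 mv.py .679 -.0905 .15 -2 .475 -.2706 .15 -16.3
```

```text
t3.15 tcp [ 0.679  -0.0901  0.03  ] psi -2.21 gap 0.451 F [ 0.1 -0.  -0. ]
[-1.000e-04  5.000e-04 -1.499e-01] twist -0.0012 dist 120
[-0.2462  0.2353 -0.1499] twist 0.0783 dist 298
```

Request:
step_arm:
  moves:
    - {"tx": 0, "ty": 0, "tz": -0.03, "twist": 0, "hand": 0.7}
    - {"tx": 0, "ty": 0, "tz": -0.09, "twist": 0, "hand": 0.7}
    - {"tx": 0, "ty": 0, "tz": -0.135, "twist": 0, "hand": 0.7}
    - {"tx": -0.04, "ty": 0.04, "tz": -0.15, "twist": 0.01, "hand": 0.7}
    - {"tx": -0.085, "ty": 0.08, "tz": -0.15, "twist": 0.03, "hand": 0.7}
    - {"tx": -0.125, "ty": 0.12, "tz": -0.15, "twist": 0.05, "hand": 0.7}
    - {"tx": -0.165, "ty": 0.16, "tz": -0.15, "twist": 0.065, "hand": 0.7}
    - {"tx": -0.205, "ty": 0.2, "tz": -0.15, "twist": 0.078, "hand": 0.7}

```text
clock: 3.95
tcp_pos: [0.5076, -0.2446, 0.1503]
tcp_rot: [3.109, -0.447, 0.0]
ft_force: [-0.0, -1.0, 0.1]
finger_gap: 0.299
```

```bash
python3 mv.py .475 -.2706 .15 -16.3  .475 -.2706 .04 -16.3
```

```text
t3.95 tcp [ 0.5076 -0.2446  0.1503] psi -16.35 gap 0.299 F [-0.  -1.   0.1]
[-0.03    0.0427  0.0004] twist -0.0003 dist 42
[-0.03    0.0427  0.1379] twist -0.0003 dist 118
```

Run:
```python
from mv import *
for n in ["top","scene"]:
    c=r.camera(n);pickle.dump(c,open(f"pics/{n}1.pkl","wb"))
    im=c["img"][100:310,120:460,::-1] if n=="top" else c["img"][100:340,60:440,::-1]
    cv2.imwrite(f"pics/{n}1.png",cv2.resize(np.clip(im.astype(float)*1.7,0,255).astype(np.uint8),None,fx=2.1,fy=2.1,interpolation=cv2.INTER_CUBIC))
```

```text
(no output)
```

View pics/top1.png

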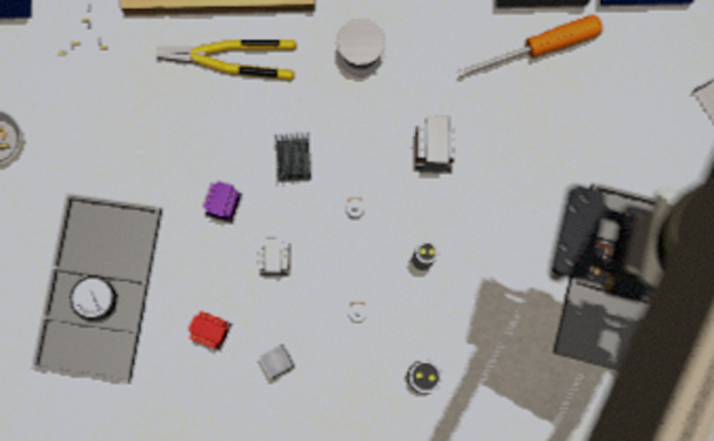

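View pics/scene1.png

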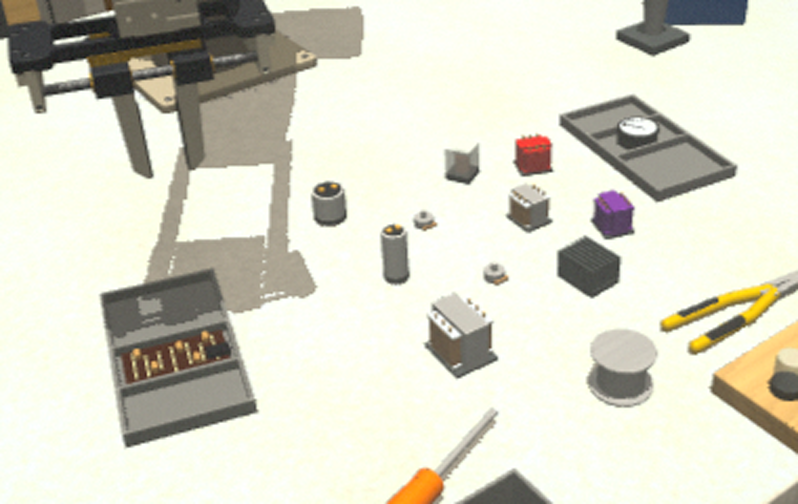

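```bash
cat >> h.py <<'E'
def rect(pts):
    (cx,cy),(w,h),a=cv2.minAreaRect((pts*1000).astype(np.float32)); 
    if w<h: w,h,a=h,w,a+90
    return np.round([cx,cy,w,h,(a+90)%180-90],1)
def sel(c,u,v,ru,z0,z1):
    P=cloud(c);P[:,:,2]-=.0023
    vv,uu=np.mgrid[:420,:560]
    return P[(abs(uu-u)<ru)&(abs(vv-v)<ru)&(P[:,:,2]>z0)&(P[:,:,2]<z1)][:,:2]
E
python3 - <<'E'
from mv import *
for n in ["top0","top1"]:
    s=sel(load(n),327,168,22,.040,.05);print(len(s),rect(s),s.mean(0).round(4))
    s=sel(load(n),327,168,22,.0425,.05);print(len(s),rect(s),s.mean(0).round(4))
goto((.678,-.0905,.15,-2))
E
```

```text
256 [678.1 -89.6  52.6  38.3  -1.9] [ 0.6781 -0.0891]
164 [678.  -89.3  52.5  33.7  -2.1] [ 0.678  -0.0896]
252 [678.5 -89.6  52.1  38.4  -2. ] [ 0.6782 -0.0888]
160 [678.2 -89.3  51.4  33.9  -2. ] [ 0.6783 -0.089 ]
t4.05 tcp [ 0.5056 -0.2472  0.1502] psi -16.59 gap 0.299 F [ 1.6 -0.1  0.5]
[ 1.506e-01 -2.492e-01 -2.000e-04] twist -0.081 dist 233
```

Request:
step_arm:
  moves:
    - {"tx": 0.151, "ty": -0.249, "tz": 0, "twist": -0.081, "hand": 0}
    - {"tx": 0.151, "ty": -0.249, "tz": 0, "twist": -0.081, "hand": 0}
    - {"tx": 0.151, "ty": -0.249, "tz": 0, "twist": -0.081, "hand": 0}
    - {"tx": 0.151, "ty": -0.249, "tz": 0, "twist": -0.081, "hand": 0}
    - {"tx": 0.151, "ty": -0.249, "tz": 0, "twist": -0.081, "hand": 0}
    - {"tx": 0.151, "ty": -0.249, "tz": 0, "twist": -0.081, "hand": 0}
    - {"tx": 0.151, "ty": -0.249, "tz": 0, "twist": -0.081, "hand": 0}
    - {"tx": 0.151, "ty": -0.249, "tz": 0, "twist": -0.081, "hand": 0}

```text
clock: 4.85
tcp_pos: [0.6803, -0.0866, 0.15]
tcp_rot: [3.141, -0.046, -0.001]
ft_force: [0.0, 0.2, -0.3]
finger_gap: 0.94
```

```bash
python3 mv.py .6785 -.0895 .029 -2
```

```text
t4.85 tcp [ 0.6803 -0.0866  0.15  ] psi -1.68 gap 0.940 F [ 0.   0.2 -0.3]
[-0.0021  0.0036  0.1512] twist 0.0018 dist 121
```

Request:
step_arm:
  moves:
    - {"tx": -0.002, "ty": 0.0036, "tz": 0.06, "twist": 0.002, "hand": 0.2}
    - {"tx": -0.002, "ty": 0.0036, "tz": 0.12, "twist": 0.002, "hand": 0.2}
    - {"tx": -0.002, "ty": 0.0036, "tz": 0.151, "twist": 0.002, "hand": 0.2}
    - {"tx": -0.002, "ty": 0.0036, "tz": 0.151, "twist": 0.002, "hand": 0.2}
    - {"tx": -0.002, "ty": 0.0036, "tz": 0.151, "twist": 0.002, "hand": 1}
    - {"tx": -0.002, "ty": 0.0036, "tz": 0.151, "twist": 0.002, "hand": 1}
    - {"tx": -0.002, "ty": 0.0036, "tz": 0.151, "twist": 0.002, "hand": 1}
    - {"tx": -0.002, "ty": 0.0036, "tz": 0.151, "twist": 0.002, "hand": 1}
  newtons: 35

```text
clock: 5.65
tcp_pos: [0.6805, -0.0894, 0.0317]
tcp_rot: [3.141, -0.056, 0.005]
ft_force: [0.3, -0.3, -1.3]
finger_gap: 0.5
```

Request:
step_arm:
  moves:
    - {"tx": 0, "ty": 0, "tz": 0, "twist": 0, "hand": 1}
    - {"tx": 0, "ty": 0, "tz": 0, "twist": 0, "hand": 1}
    - {"tx": 0, "ty": 0, "tz": 0, "twist": 0, "hand": 1}
    - {"tx": 0, "ty": 0, "tz": 0, "twist": 0, "hand": 1}
    - {"tx": 0, "ty": 0, "tz": -0.01, "twist": 0, "hand": 1}
    - {"tx": 0, "ty": 0, "tz": -0.03, "twist": 0, "hand": 1}
    - {"tx": 0, "ty": 0, "tz": -0.06, "twist": 0, "hand": 1}

```text
clock: 6.35
tcp_pos: [0.6776, -0.0886, 0.0766]
tcp_rot: [-3.14, 0.056, 0.006]
ft_force: [-0.7, -0.0, -3.5]
finger_gap: 0.228
```

```bash
python3 mv.py .679 -.0895 .15 -2 .475 -.2706 .15 -16.3
```

```text
t6.35 tcp [ 0.6776 -0.0886  0.0766] psi -2.03 gap 0.228 F [-0.7 -0.  -3.5]
[ 0.0015  0.001  -0.0917] twist -0.0002 dist 73
[-0.2453  0.2362 -0.091 ] twist 0.0793 dist 282
```

Run:
```python
from mv import *
print(r.observe()["ft_force"],r.observe()["finger_gap"])
c=r.camera("scene");pickle.dump(c,open(f"pics/s2.pkl","wb"))
im=c["img"][130:330,180:400,::-1]
cv2.imwrite("pics/s2.png",cv2.resize(np.clip(im.astype(float)*1.7,0,255).astype(np.uint8),None,fx=3,fy=3,interpolation=cv2.INTER_CUBIC))
c=r.camera("wrist");pickle.dump(c,open("pics/w3.pkl","wb"))
cv2.imwrite("pics/w3.png",np.clip(c["img"][:,:,::-1].astype(float)*1.6,0,255).astype(np.uint8))
```

```text
[-0.71958535 -0.00719301 -3.51643973] 0.22775322978023455
```

View pics/s2.png

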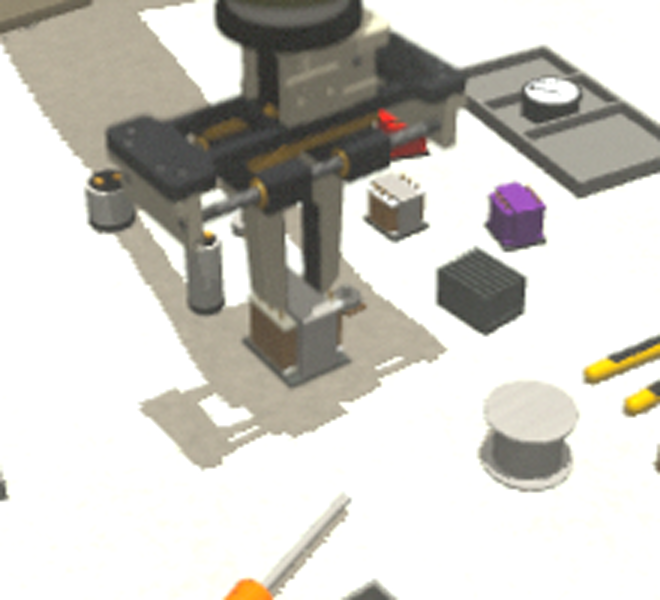

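View pics/w3.png

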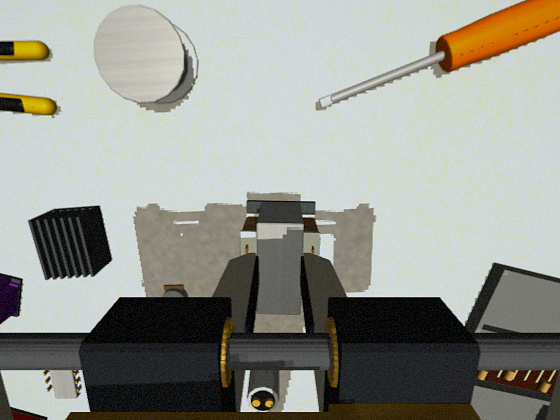

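Request:
step_arm:
  moves:
    - {"tx": 0, "ty": 0, "tz": 0.004, "twist": 0, "hand": 1}
    - {"tx": 0, "ty": 0, "tz": 0.007, "twist": 0, "hand": 1}
    - {"tx": 0, "ty": 0, "tz": 0.007, "twist": 0, "hand": 1}

```text
clock: 6.75
tcp_pos: [0.6774, -0.0887, 0.0692]
tcp_rot: [-3.14, 0.056, 0.006]
ft_force: [-0.3, -0.6, -3.8]
finger_gap: 0.228
```

Run:
```python
from mv import *
goto((.6785,-.0895,.029,-2))
c=load("s2");
for u,v in [(245,340),(293,383),(350,353),(293,318),(345,290)]:
    print(pt(c,180+u/3,130+v/3).round(4))
```

```text
t6.75 tcp [ 0.6774 -0.0887  0.0692] psi -2.04 gap 0.228 F [-0.3 -0.6 -3.8]
[0.0015 0.0009 0.0503] twist -0.0002 dist 40
[ 0.6547 -0.1099  0.0505]
[ 0.6557 -0.0766  0.0009]
[ 6.534e-01 -2.960e-02 -5.000e-04]
[ 0.6936 -0.1027  0.0866]
[ 0.6132 -0.0015  0.013 ]
```

Request:
step_arm:
  moves:
    - {"tx": 0, "ty": 0, "tz": 0.003, "twist": 0, "hand": 1}
    - {"tx": 0, "ty": 0, "tz": 0.006, "twist": 0, "hand": 1}
    - {"tx": 0, "ty": 0, "tz": 0.006, "twist": 0, "hand": 1}

```text
clock: 7.05
tcp_pos: [0.6786, -0.089, 0.066]
tcp_rot: [-3.141, 0.056, 0.002]
ft_force: [0.7, 0.6, -3.5]
finger_gap: 0.231
```

Run:
```python
from mv import *
goto((.6785,-.0895,.029,-2))
c=r.camera("scene");pickle.dump(c,open(f"pics/s3.pkl","wb"))
im=c["img"][180:280,220:340,::-1]
cv2.imwrite("pics/s3.png",cv2.resize(np.clip(im.astype(float)*1.5,0,255).astype(np.uint8),None,fx=5,fy=5,interpolation=cv2.INTER_CUBIC))
```

```text
t7.05 tcp [ 0.6786 -0.089   0.066 ] psi -2.03 gap 0.231 F [ 0.7  0.6 -3.5]
[0.     0.0007 0.0462] twist -0.0002 dist 37
```

View pics/s3.png

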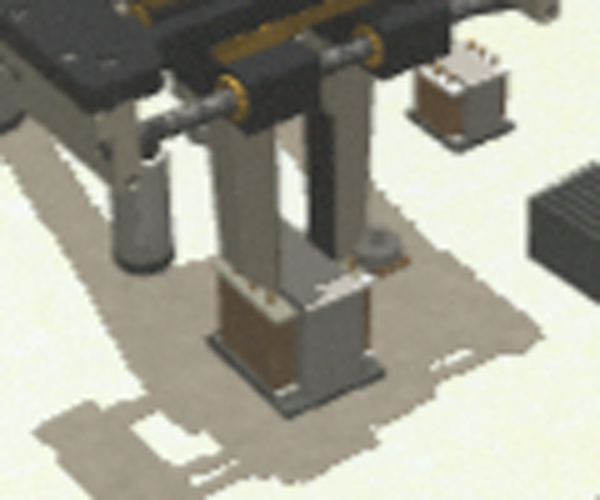

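Request:
step_arm:
  moves:
    - {"tx": 0, "ty": 0, "tz": 0.001, "twist": 0, "hand": 1}
    - {"tx": 0, "ty": 0, "tz": 0.0025, "twist": 0, "hand": 1}
    - {"tx": 0, "ty": 0, "tz": 0.0035, "twist": 0, "hand": 1}
    - {"tx": 0, "ty": 0, "tz": 0.0035, "twist": 0, "hand": 1}

```text
clock: 7.5
tcp_pos: [0.679, -0.0891, 0.064]
tcp_rot: [-3.141, 0.056, 0.0]
ft_force: [-0.5, -0.1, -2.8]
finger_gap: 0.231
```

Request:
step_arm:
  moves:
    - {"tx": 0, "ty": 0, "tz": 0.001, "twist": 0, "hand": 1}
    - {"tx": 0, "ty": 0, "tz": 0.0015, "twist": 0, "hand": 1}
    - {"tx": 0, "ty": 0, "tz": 0.0015, "twist": 0, "hand": 1}

```text
clock: 7.8
tcp_pos: [0.6791, -0.0891, 0.0629]
tcp_rot: [-3.141, 0.056, 0.0]
ft_force: [0.0, -0.0, -3.7]
finger_gap: 0.227
```

Request:
step_arm:
  moves:
    - {"tx": 0, "ty": 0, "tz": 0.001, "twist": 0, "hand": 1}
    - {"tx": 0, "ty": 0, "tz": 0.0025, "twist": 0, "hand": 1}
    - {"tx": 0, "ty": 0, "tz": 0.0025, "twist": 0, "hand": 1}

```text
clock: 8.1
tcp_pos: [0.6789, -0.0891, 0.0607]
tcp_rot: [-3.141, 0.056, 0.001]
ft_force: [0.4, 0.7, -3.1]
finger_gap: 0.229
```

Run:
```python
from mv import *
goto((.6785,-.0895,.029,-2))
c=r.camera("scene");pickle.dump(c,open(f"pics/s4.pkl","wb"))
im=c["img"][205:275,240:310,::-1]
cv2.imwrite("pics/s4.png",cv2.resize(np.clip(im.astype(float)*1.5,0,255).astype(np.uint8),None,fx=8,fy=8,interpolation=cv2.INTER_CUBIC))
c0=load("scene0");im=c0["img"][205:275,240:310,::-1]
cv2.imwrite("pics/s40.png",cv2.resize(np.clip(im.astype(float)*1.5,0,255).astype(np.uint8),None,fx=8,fy=8,interpolation=cv2.INTER_CUBIC))
P=cloud(c);P0=cloud(c0)
for Q in (P,P0):
  m=(Q[...,0]>.64)&(Q[...,0]<.72)&(Q[...,1]>-.125)&(Q[...,1]<-.06)&(Q[...,2]>.006)&(Q[...,2]<.05)
  v,u=np.nonzero(m);print(len(u),u.min(),u.max(),v.min(),v.max(),Q[m].mean(0).round(4),Q[m].min(0).round(4),Q[m].max(0).round(4))
```

```text
t8.10 tcp [ 0.6789 -0.0891  0.0607] psi -2.04 gap 0.229 F [ 0.4  0.7 -3.1]
[-0.0005  0.0006  0.0396] twist -0.0002 dist 32
284 261 296 246 266 [ 0.6925 -0.1006  0.0398] [ 0.6512 -0.1143  0.0288] [ 0.7058 -0.0705  0.0499]
838 263 294 240 277 [ 0.6863 -0.0973  0.0324] [ 0.6502 -0.1134  0.006 ] [ 0.7063 -0.0694  0.0466]
```

View pics/s4.png

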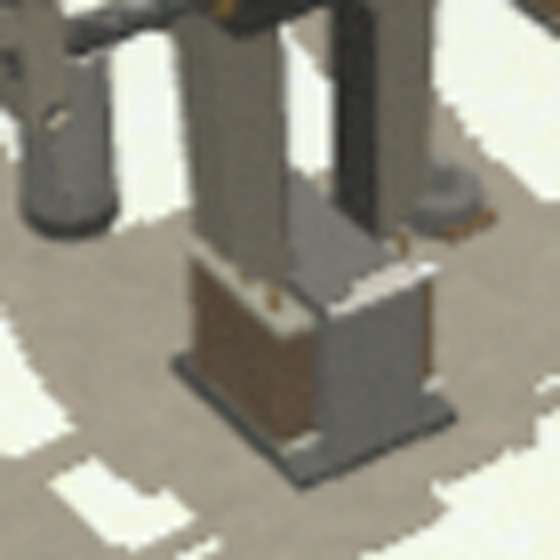

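View pics/s40.png

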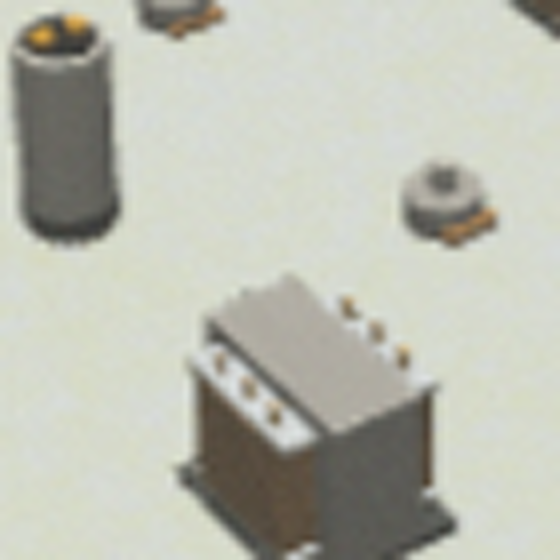

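Run:
```python
from mv import *
c=load("s4");c0=load("scene0")
for u,v in [(278,265),(263,250),(296,256),(285,255),(272,235),(277,242),(268,225)]: print(u,v,pt(c,u,v).round(4))
print(r.tips_ahead, pt(c0,280,270),pt(c0,280,265))
print(proj(c,[[.6789,-.0891,.0357],[.6789,-.0891,.0607]]))
for dz in (0,.01,.02,.025,.03):
  print(dz,proj(c,[[.704,-.1125,dz],[.704,-.0705,dz],[.652,-.1105,dz]]).round(1).tolist())
```

```text
278 265 [ 0.7031 -0.1107  0.0333]
263 250 [ 0.6579 -0.1099  0.0374]
296 256 [ 0.7044 -0.072   0.0341]
285 255 [ 0.7023 -0.0946  0.0467]
272 235 [ 0.687  -0.1096  0.0881]
277 242 [ 0.6906 -0.1023  0.0717]
268 225 [ 0.6869 -0.1169  0.1123]
0.025 [ 0.69989363 -0.10432599  0.01625314] [ 0.69949226 -0.10374364  0.02714963]
[[279.45868038 251.96323826]
 [279.15961364 240.83187583]]
0 [[277.9, 280.2], [296.5, 270.2], [261.6, 264.5]]
0.01 [[277.8, 275.9], [296.5, 266.0], [261.4, 260.3]]
0.02 [[277.6, 271.6], [296.5, 261.7], [261.2, 256.0]]
0.025 [[277.6, 269.4], [296.5, 259.5], [261.1, 253.9]]
0.03 [[277.5, 267.2], [296.5, 257.3], [261.0, 251.7]]
```

Request:
step_arm:
  moves:
    - {"tx": 0, "ty": 0, "tz": -0.05, "twist": 0, "hand": 1}
    - {"tx": 0, "ty": 0, "tz": -0.08, "twist": 0, "hand": 1}
    - {"tx": -0.04, "ty": 0.04, "tz": -0.1, "twist": 0.01, "hand": 1}
    - {"tx": -0.08, "ty": 0.077, "tz": -0.1, "twist": 0.03, "hand": 1}
    - {"tx": -0.12, "ty": 0.115, "tz": -0.1, "twist": 0.05, "hand": 1}
    - {"tx": -0.16, "ty": 0.154, "tz": -0.1, "twist": 0.065, "hand": 1}
    - {"tx": -0.2, "ty": 0.192, "tz": -0.1, "twist": 0.078, "hand": 1}
    - {"tx": -0.235, "ty": 0.226, "tz": -0.1, "twist": 0.079, "hand": 1}

```text
clock: 8.95
tcp_pos: [0.4832, -0.2643, 0.1413]
tcp_rot: [3.109, -0.447, 0.001]
ft_force: [0.3, -0.7, -2.7]
finger_gap: 0.224
```

Request:
step_arm:
  moves:
    - {"tx": 0, "ty": 0, "tz": 0, "twist": 0, "hand": 1}
    - {"tx": 0, "ty": 0, "tz": 0, "twist": 0, "hand": 1}

```text
clock: 9.15
tcp_pos: [0.4845, -0.2638, 0.1414]
tcp_rot: [3.11, -0.448, 0.001]
ft_force: [-0.2, 0.9, -3.4]
finger_gap: 0.225
```

```bash
python3 mv.py .475 -.2706 .05 -16.3  .475 -.2706 .034 -16.3
```

```text
t9.15 tcp [ 0.4845 -0.2638  0.1414] psi -16.38 gap 0.225 F [-0.2  0.9 -3.4]
[-0.0091  0.0115  0.1143] twist -0.0004 dist 92
[-0.0091  0.0115  0.1343] twist -0.0004 dist 108
```

Request:
step_arm:
  moves:
    - {"tx": -0.009, "ty": 0.0115, "tz": 0.02, "twist": 0, "hand": 1}
    - {"tx": -0.009, "ty": 0.0115, "tz": 0.06, "twist": 0, "hand": 1}
    - {"tx": -0.009, "ty": 0.0115, "tz": 0.095, "twist": 0, "hand": 1}
    - {"tx": -0.009, "ty": 0.0115, "tz": 0.115, "twist": 0, "hand": 1}
    - {"tx": -0.009, "ty": 0.0115, "tz": 0.123, "twist": 0, "hand": 1}
    - {"tx": -0.009, "ty": 0.0115, "tz": 0.126, "twist": 0, "hand": 1}
    - {"tx": -0.009, "ty": 0.0115, "tz": 0.126, "twist": 0, "hand": 1}

```text
clock: 9.85
tcp_pos: [0.4762, -0.2698, 0.0409]
tcp_rot: [3.11, -0.443, 0.002]
ft_force: [-0.8, 0.6, -2.3]
finger_gap: 0.221
```

Request:
step_arm:
  moves:
    - {"tx": 0, "ty": 0, "tz": 0.001, "twist": 0, "hand": 1}
    - {"tx": 0, "ty": 0, "tz": 0.002, "twist": 0, "hand": 1}
    - {"tx": 0, "ty": 0, "tz": 0.003, "twist": 0, "hand": 1}
    - {"tx": 0, "ty": 0, "tz": 0.003, "twist": 0, "hand": 1}

```text
clock: 10.25
tcp_pos: [0.4754, -0.27, 0.0381]
tcp_rot: [3.11, -0.444, 0.001]
ft_force: [1.2, 0.7, -3.9]
finger_gap: 0.228
```

Run:
```python
from mv import *
goto((.475,-.2706,.034,-16.3))
c=r.camera("scene");pickle.dump(c,open(f"pics/s5.pkl","wb"))
im=c["img"][200:330,80:220,::-1]
cv2.imwrite("pics/s5.png",cv2.resize(np.clip(im.astype(float)*1.8,0,255).astype(np.uint8),None,fx=4.5,fy=4.5,interpolation=cv2.INTER_CUBIC))
```

```text
t10.25 tcp [ 0.4754 -0.27    0.0381] psi -16.26 gap 0.228 F [ 1.2  0.7 -3.9]
[-0.0003  0.0008  0.0051] twist 0.0002 dist 4
```

View pics/s5.png

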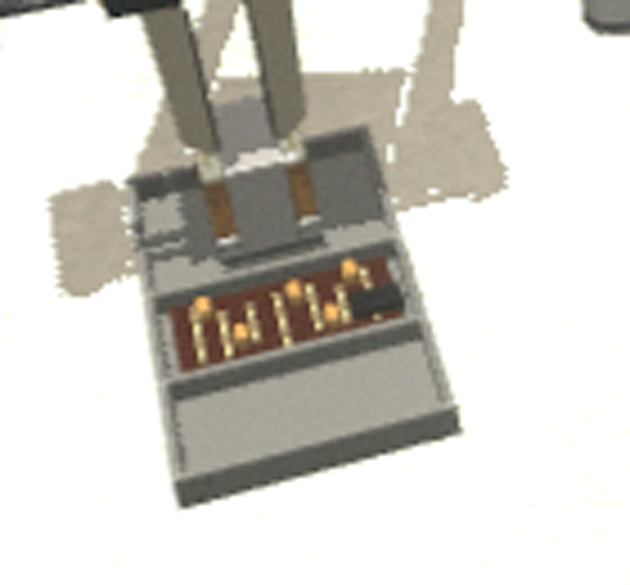

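Request:
step_arm:
  moves:
    - {"tx": 0, "ty": 0, "tz": 0.001, "twist": 0, "hand": 1}
    - {"tx": 0, "ty": 0, "tz": 0.002, "twist": 0, "hand": 1}
    - {"tx": 0, "ty": 0, "tz": 0.0025, "twist": 0, "hand": 1}
    - {"tx": 0, "ty": 0, "tz": 0.0025, "twist": 0, "hand": 1}

```text
clock: 10.7
tcp_pos: [0.4752, -0.2699, 0.0356]
tcp_rot: [-3.11, 0.444, 0.0]
ft_force: [-0.2, -0.4, -4.0]
finger_gap: 0.226
```

Request:
step_arm:
  moves:
    - {"tx": 0, "ty": 0, "tz": 0.001, "twist": 0, "hand": 1}
    - {"tx": 0, "ty": 0, "tz": 0.0015, "twist": 0, "hand": 1}
    - {"tx": 0, "ty": 0, "tz": 0.0015, "twist": 0, "hand": 1}

```text
clock: 11.0
tcp_pos: [0.4752, -0.2698, 0.0345]
tcp_rot: [-3.11, 0.444, 0.0]
ft_force: [-0.1, 0.2, -3.3]
finger_gap: 0.223
```

Request:
step_arm:
  moves:
    - {"tx": 0, "ty": 0, "tz": 0.001, "twist": 0, "hand": 1}
    - {"tx": 0, "ty": 0, "tz": 0.0015, "twist": 0, "hand": 1}
    - {"tx": 0, "ty": 0, "tz": 0.0015, "twist": 0, "hand": 1}

```text
clock: 11.3
tcp_pos: [0.4757, -0.2701, 0.0338]
tcp_rot: [3.11, -0.444, 0.001]
ft_force: [0.1, 0.2, -1.0]
finger_gap: 0.229
```

Request:
step_arm:
  moves:
    - {"tx": 0, "ty": 0, "tz": 0.0008, "twist": 0, "hand": 1}
    - {"tx": 0, "ty": 0, "tz": 0.0008, "twist": 0, "hand": 1}
    - {"tx": 0, "ty": 0, "tz": 0.0008, "twist": 0, "hand": 0.45}
    - {"tx": 0, "ty": 0, "tz": 0.0008, "twist": 0, "hand": 0.45}
    - {"tx": 0, "ty": 0, "tz": 0.0008, "twist": 0, "hand": 0.45}
    - {"tx": 0, "ty": 0, "tz": 0.0008, "twist": 0, "hand": 0.45}
    - {"tx": 0, "ty": 0, "tz": 0.0008, "twist": 0, "hand": 0.45}
    - {"tx": 0, "ty": 0, "tz": 0.0008, "twist": 0, "hand": 0.45}

```text
clock: 12.1
tcp_pos: [0.4752, -0.2699, 0.0327]
tcp_rot: [-3.11, 0.444, 0.0]
ft_force: [-1.1, -0.1, -0.1]
finger_gap: 0.55
```

Request:
step_arm:
  moves:
    - {"tx": 0, "ty": 0, "tz": -0.02, "twist": 0, "hand": 0.45}
    - {"tx": 0, "ty": 0, "tz": -0.06, "twist": 0, "hand": 0.45}
    - {"tx": 0, "ty": 0, "tz": -0.11, "twist": 0, "hand": 0.3}
    - {"tx": 0, "ty": 0, "tz": -0.145, "twist": 0, "hand": 0.2}

```text
clock: 12.5
tcp_pos: [0.4759, -0.2703, 0.1514]
tcp_rot: [3.109, -0.444, 0.003]
ft_force: [1.2, -0.1, 0.0]
finger_gap: 0.674
```

Run:
```python
from mv import *
goto((.4275,-.068,.15,0))
c=r.camera("scene");pickle.dump(c,open(f"pics/s6.pkl","wb"))
im=c["img"][200:330,80:220,::-1]
cv2.imwrite("pics/s6.png",cv2.resize(np.clip(im.astype(float)*1.8,0,255).astype(np.uint8),None,fx=4.5,fy=4.5,interpolation=cv2.INTER_CUBIC))
```

```text
t12.50 tcp [ 0.4759 -0.2703  0.1514] psi -16.26 gap 0.674 F [ 1.2 -0.1  0. ]
[-0.1288 -0.2258  0.0013] twist -0.0903 dist 208
```

View pics/s6.png

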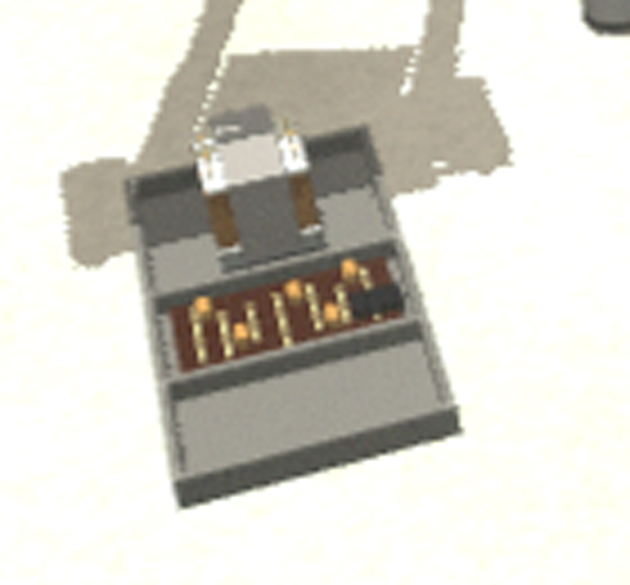

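```bash
python3 mv.py .4275 -.068 .13 -16.3 .4275 -.068 .029 -16.3
```

```text
t12.55 tcp [ 0.4781 -0.2718  0.1565] psi -16.25 gap 0.714 F [ 2.  -2.   4.1]
[-0.1322 -0.2269  0.0314] twist 0.0003 dist 212
[-0.1333 -0.2273  0.1577] twist 0.0003 dist 246
```

Request:
step_arm:
  moves:
    - {"tx": -0.132, "ty": -0.227, "tz": 0, "twist": 0, "hand": 0}
    - {"tx": -0.132, "ty": -0.227, "tz": 0, "twist": 0, "hand": 0}
    - {"tx": -0.132, "ty": -0.227, "tz": 0, "twist": 0, "hand": 0}
    - {"tx": -0.132, "ty": -0.227, "tz": 0, "twist": 0, "hand": 0}
    - {"tx": -0.132, "ty": -0.227, "tz": 0, "twist": 0, "hand": 0}
    - {"tx": -0.132, "ty": -0.227, "tz": 0.02, "twist": 0, "hand": 0}
    - {"tx": -0.132, "ty": -0.227, "tz": 0.02, "twist": 0, "hand": 0}

```text
clock: 13.25
tcp_pos: [0.4237, -0.0655, 0.1312]
tcp_rot: [3.11, -0.442, -0.004]
ft_force: [0.5, 0.3, -0.3]
finger_gap: 0.999
```

```bash
python3 mv.py .4275 -.068 .029 -16.3
```

```text
t13.25 tcp [ 0.4237 -0.0655  0.1312] psi -16.18 gap 0.999 F [ 0.5  0.3 -0.3]
[0.0057 0.0016 0.1277] twist 0.0006 dist 102
```

Request:
step_arm:
  moves:
    - {"tx": 0.005, "ty": 0.0016, "tz": 0.04, "twist": 0, "hand": 0.3}
    - {"tx": 0.005, "ty": 0.0016, "tz": 0.09, "twist": 0, "hand": 0.3}
    - {"tx": 0.005, "ty": 0.0016, "tz": 0.12, "twist": 0, "hand": 0.3}
    - {"tx": 0.005, "ty": 0.0016, "tz": 0.127, "twist": 0, "hand": 0.3}
    - {"tx": 0.005, "ty": 0.0016, "tz": 0.127, "twist": 0, "hand": 0.3}
  newtons: 15

```text
clock: 13.75
tcp_pos: [0.4277, -0.0687, 0.0308]
tcp_rot: [-3.11, 0.445, 0.003]
ft_force: [-0.1, -0.3, -0.1]
finger_gap: 0.705
```

Request:
step_arm:
  moves:
    - {"tx": 0, "ty": 0, "tz": 0, "twist": 0, "hand": 1}
    - {"tx": 0, "ty": 0, "tz": 0, "twist": 0, "hand": 1}
    - {"tx": 0, "ty": 0, "tz": 0, "twist": 0, "hand": 1}
    - {"tx": 0, "ty": 0, "tz": 0, "twist": 0, "hand": 1}
    - {"tx": 0, "ty": 0, "tz": 0, "twist": 0, "hand": 1}
    - {"tx": 0, "ty": 0, "tz": 0, "twist": 0, "hand": 1}
    - {"tx": 0, "ty": 0, "tz": 0, "twist": 0, "hand": 1}

```text
clock: 14.45
tcp_pos: [0.4282, -0.0683, 0.0312]
tcp_rot: [3.11, -0.444, -0.0]
ft_force: [-0.5, 0.2, -1.0]
finger_gap: 0.148
```

```bash
python3 mv.py .4275 -.068 .13 -16.3 .5913 -.3044 .13 -16.3
```

```text
t14.45 tcp [ 0.4282 -0.0683  0.0312] psi -16.25 gap 0.148 F [-0.5  0.2 -1. ]
[-1.000e-03 -1.000e-04 -1.235e-01] twist 0.0003 dist 99
[ 0.2783  0.2263 -0.1235] twist 0.0003 dist 303
```

Request:
step_arm:
  moves:
    - {"tx": 0, "ty": 0, "tz": 0, "twist": 0, "hand": 1}
    - {"tx": 0, "ty": 0, "tz": -0.005, "twist": 0, "hand": 1}
    - {"tx": 0, "ty": 0, "tz": -0.02, "twist": 0, "hand": 1}
    - {"tx": 0, "ty": 0, "tz": -0.035, "twist": 0, "hand": 1}
    - {"tx": 0, "ty": 0, "tz": -0.035, "twist": 0, "hand": 1}

```text
clock: 14.95
tcp_pos: [0.4303, -0.0689, 0.062]
tcp_rot: [3.109, -0.444, 0.007]
ft_force: [0.7, -1.0, -0.1]
finger_gap: 0.001
```

Run:
```python
from mv import *
goto((.5913,-.3044,.13,-16.3))
c=r.camera("scene");pickle.dump(c,open(f"pics/s7.pkl","wb"))
im=c["img"][100:260,150:330,::-1]
cv2.imwrite("pics/s7.png",cv2.resize(np.clip(im.astype(float)*1.6,0,255).astype(np.uint8),None,fx=4,fy=3.7,interpolation=cv2.INTER_CUBIC))
```

```text
t14.95 tcp [ 0.4303 -0.0689  0.062 ] psi -16.25 gap 0.001 F [ 0.7 -1.  -0.1]
[ 0.276   0.2262 -0.0838] twist 0.0003 dist 293
```

View pics/s7.png

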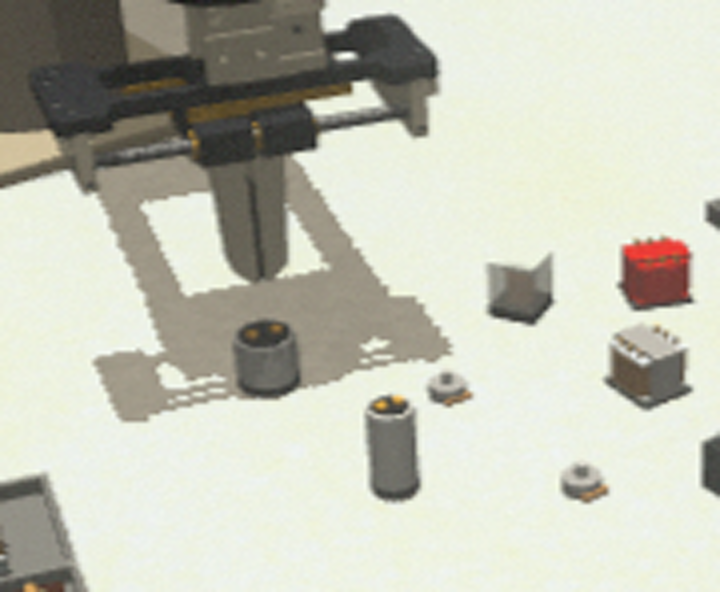

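Run:
```python
from mv import *
c=load("s7")
for a,b in [(245,270),(258,272),(268,272),(262,276)]: print(pt(c,150+a/4,100+b/3.7).round(4))
print(r.observe()["tcp_pos"], r.tips_ahead,[x for x in dir(r) if x[0]!='_'])
```

```text
[ 0.4371 -0.0798  0.0844]
[ 0.4366 -0.0723  0.0801]
[ 0.4412 -0.0689  0.0809]
[ 0.4377 -0.0708  0.0774]
[ 0.42967707 -0.06875745  0.06094314] 0.025 ['IKError', 'camera', 'close_job', 'observe', 'tips_ahead']
```

Run:
```python
from mv import *
c=load("s7");K=c["camera_matrix"]
for a,b in [(262,279),(262,283)]:
    u,v=150+a/4,100+b/3.7
    d=R.from_rotvec(c["orientation"]).apply([(u-K[0,2])/K[0,0],(v-K[1,2])/K[1,1],1]);e=np.array(c["eye"])
    for X in (.43,.4375): print(u,v,X,(e+d*(X-e[0])/d[0]).round(4))
P=cloud(c);m=(P[...,0]>.41)&(P[...,0]<.45)&(P[...,1]<-.05)&(P[...,1]>-.09)&(P[...,2]>.05)&(P[...,2]<.12)
z=P[m][:,2];print(np.sort(z)[:12].round(4))
```

```text
215.5 175.40540540540542 0.43 [ 0.43   -0.0669  0.0705]
215.5 175.40540540540542 0.4375 [ 0.4375 -0.0709  0.0755]
215.5 176.48648648648648 0.43 [ 0.43   -0.0671  0.068 ]
215.5 176.48648648648648 0.4375 [ 0.4375 -0.0711  0.073 ]
[0.0741 0.0741 0.0765 0.0767 0.0776 0.0777 0.0781 0.0782 0.0784 0.0788
 0.079  0.0793]
```

Run:
```python
from mv import *
c=load("s7");c0=load("scene0")
for q in (c,c0):
    P=cloud(q);m=(P[...,0]>.40)&(P[...,0]<.455)&(P[...,1]<-.035)&(P[...,1]>-.105)&(P[...,2]>.030)&(P[...,2]<.038)
    print(m.sum(),P[m].mean(0).round(4),rect(P[m][:,:2]))
goto((.4275,-.068,-.005,-16.3))
```

```text
125 [ 0.4302 -0.0707  0.0342] [428.  -69.6  33.7  33.   -5.9]
125 [ 0.4299 -0.0706  0.0341] [428.2 -69.3  33.9  32.5 -60.1]
t15.00 tcp [ 0.4297 -0.0688  0.0609] psi -16.25 gap 0.006 F [0.4 0.5 0.6]
[-0.0032 -0.0001  0.0824] twist 0.0003 dist 66
```

Request:
step_arm:
  moves:
    - {"tx": -0.002, "ty": 0, "tz": 0, "twist": 0, "hand": 0.25}
    - {"tx": -0.002, "ty": 0, "tz": 0, "twist": 0, "hand": 0.25}
    - {"tx": -0.002, "ty": 0, "tz": 0, "twist": 0, "hand": 0.25}
    - {"tx": -0.002, "ty": 0, "tz": 0, "twist": 0, "hand": 0.25}
    - {"tx": -0.002, "ty": 0, "tz": 0, "twist": 0, "hand": 0.25}
    - {"tx": -0.002, "ty": 0, "tz": 0, "twist": 0, "hand": 0.25}
    - {"tx": -0.002, "ty": 0, "tz": 0, "twist": 0, "hand": 0.25}
    - {"tx": -0.002, "ty": 0, "tz": 0, "twist": 0, "hand": 0.25}

```text
clock: 15.8
tcp_pos: [0.4267, -0.0679, 0.0591]
tcp_rot: [-3.11, 0.444, 0.0]
ft_force: [-0.8, 0.8, 0.3]
finger_gap: 0.647
```

Request:
step_arm:
  moves:
    - {"tx": 0, "ty": 0, "tz": 0.03, "twist": 0, "hand": 0.25}
    - {"tx": 0, "ty": 0, "tz": 0.06, "twist": 0, "hand": 0.25}
    - {"tx": 0, "ty": 0, "tz": 0.07, "twist": 0, "hand": 0.25}
    - {"tx": 0, "ty": 0, "tz": 0.073, "twist": 0, "hand": 0.25}
    - {"tx": 0, "ty": 0, "tz": 0.073, "twist": 0, "hand": 0.25}

```text
clock: 16.3
tcp_pos: [0.4269, -0.068, 0.0011]
tcp_rot: [3.11, -0.444, -0.0]
ft_force: [0.1, 0.8, 0.1]
finger_gap: 0.748
```

Run:
```python
from mv import *
goto((.428,-.0685,-.004,-16.3))
c=r.camera("scene");pickle.dump(c,open(f"pics/s8.pkl","wb"))
im=c["img"][100:260,150:330,::-1]
cv2.imwrite("pics/s8.png",cv2.resize(np.clip(im.astype(float)*1.6,0,255).astype(np.uint8),None,fx=4,fy=3.7,interpolation=cv2.INTER_CUBIC))
```

```text
t16.30 tcp [ 0.4269 -0.068   0.0011] psi -16.26 gap 0.748 F [0.1 0.8 0.1]
[0.0015 0.0002 0.0064] twist 0.0002 dist 5
```

View pics/s8.png

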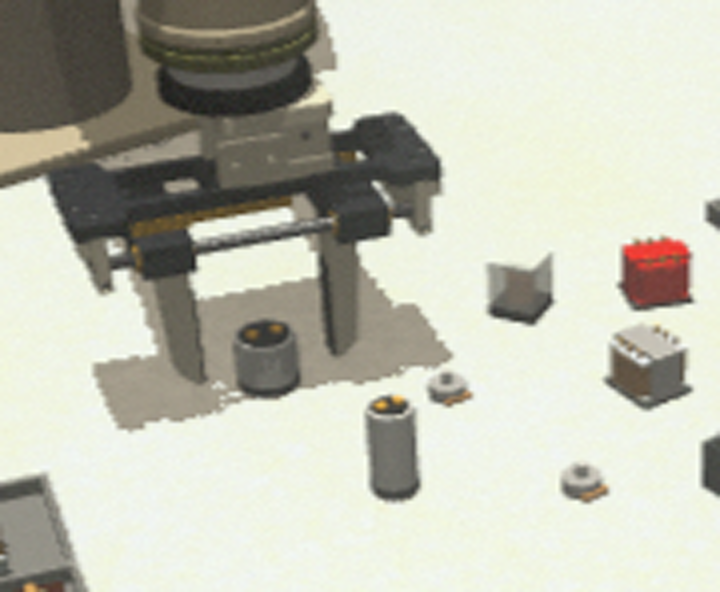

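Request:
step_arm:
  moves:
    - {"tx": 0.001, "ty": 0, "tz": 0.004, "twist": 0, "hand": 0.3}
    - {"tx": 0.001, "ty": 0, "tz": 0.004, "twist": 0, "hand": 1}
    - {"tx": 0.001, "ty": 0, "tz": 0.004, "twist": 0, "hand": 1}
    - {"tx": 0.001, "ty": 0, "tz": 0.004, "twist": 0, "hand": 1}
    - {"tx": 0.001, "ty": 0, "tz": 0.004, "twist": 0, "hand": 1}
    - {"tx": 0.001, "ty": 0, "tz": 0.004, "twist": 0, "hand": 1}
    - {"tx": 0.001, "ty": 0, "tz": 0.004, "twist": 0, "hand": 1}
    - {"tx": 0.001, "ty": 0, "tz": 0.004, "twist": 0, "hand": 1}

```text
clock: 17.15
tcp_pos: [0.4276, -0.0682, -0.0023]
tcp_rot: [3.11, -0.444, 0.0]
ft_force: [-0.5, -0.1, 1.7]
finger_gap: 0.364
```

Request:
step_arm:
  moves:
    - {"tx": 0, "ty": 0, "tz": 0, "twist": 0, "hand": 1}
    - {"tx": 0, "ty": 0, "tz": 0, "twist": 0, "hand": 1}
    - {"tx": 0, "ty": 0, "tz": -0.02, "twist": 0, "hand": 1}
    - {"tx": 0, "ty": 0, "tz": -0.06, "twist": 0, "hand": 1}
    - {"tx": 0, "ty": 0, "tz": -0.1, "twist": 0, "hand": 1}
    - {"tx": 0, "ty": 0, "tz": -0.13, "twist": 0, "hand": 1}

```text
clock: 17.75
tcp_pos: [0.4278, -0.0682, 0.1033]
tcp_rot: [3.11, -0.444, 0.002]
ft_force: [0.4, 0.1, -1.1]
finger_gap: 0.36
```

```bash
python3 mv.py .5913 -.3044 .11 -16.3
```

```text
t17.75 tcp [ 0.4278 -0.0682  0.1033] psi -16.25 gap 0.360 F [ 0.4  0.1 -1.1]
[ 0.2788  0.2262 -0.008 ] twist 0.0003 dist 287
```

Request:
step_arm:
  moves:
    - {"tx": 0.04, "ty": 0.032, "tz": 0, "twist": 0, "hand": 1}
    - {"tx": 0.088, "ty": 0.072, "tz": 0, "twist": 0, "hand": 1}
    - {"tx": 0.136, "ty": 0.11, "tz": 0, "twist": 0, "hand": 1}
    - {"tx": 0.184, "ty": 0.149, "tz": 0, "twist": 0, "hand": 1}
    - {"tx": 0.232, "ty": 0.188, "tz": 0, "twist": 0, "hand": 1}
    - {"tx": 0.268, "ty": 0.217, "tz": 0, "twist": 0, "hand": 1}
    - {"tx": 0.279, "ty": 0.226, "tz": 0, "twist": 0, "hand": 1}
    - {"tx": 0.279, "ty": 0.226, "tz": 0, "twist": 0, "hand": 1}

```text
clock: 18.55
tcp_pos: [0.5912, -0.3056, 0.1004]
tcp_rot: [-3.109, 0.447, 0.002]
ft_force: [-1.5, 0.1, -1.4]
finger_gap: 0.367
```

Run:
```python
from mv import *
c=r.camera("scene");pickle.dump(c,open("pics/s9.pkl","wb"))
im=c["img"][180:330,60:240,::-1]
cv2.imwrite("pics/s9.png",cv2.resize(np.clip(im.astype(float)*1.8,0,255).astype(np.uint8),None,fx=4,fy=4,interpolation=cv2.INTER_CUBIC))
goto((.5913,-.3044,.0017,-16.3))
```

```text
t18.60 tcp [ 0.5907 -0.3044  0.1005] psi -16.30 gap 0.362 F [-0.7 -0.  -0.9]
[ 9.000e-04 -1.000e-04  1.234e-01] twist -0.0 dist 99
```

View pics/s9.png

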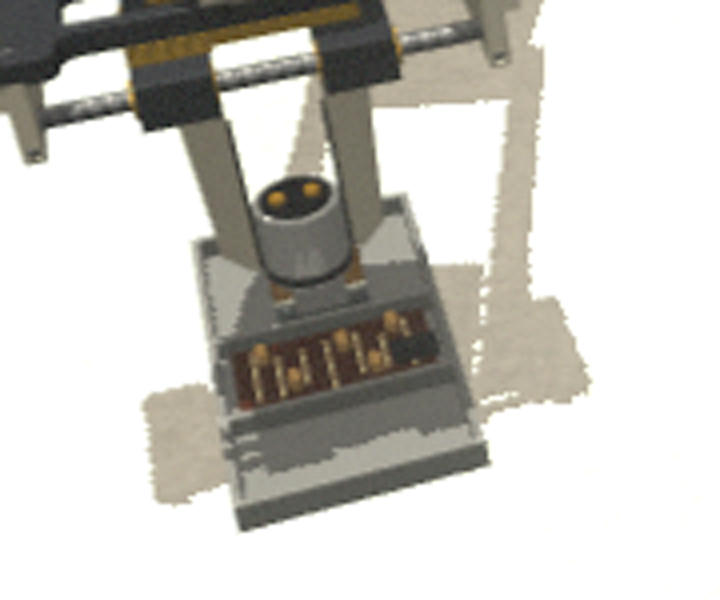

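Request:
step_arm:
  moves:
    - {"tx": 0.0008, "ty": 0, "tz": 0.03, "twist": 0, "hand": 1}
    - {"tx": 0.0008, "ty": 0, "tz": 0.07, "twist": 0, "hand": 1}
    - {"tx": 0.0008, "ty": 0, "tz": 0.1, "twist": 0, "hand": 1}
    - {"tx": 0.0008, "ty": 0, "tz": 0.115, "twist": 0, "hand": 1}
    - {"tx": 0.0008, "ty": 0, "tz": 0.118, "twist": 0, "hand": 1}
    - {"tx": 0.0008, "ty": 0, "tz": 0.12, "twist": 0, "hand": 1}
    - {"tx": 0.0008, "ty": 0, "tz": 0.121, "twist": 0, "hand": 1}
    - {"tx": 0.0008, "ty": 0, "tz": 0.121, "twist": 0, "hand": 1}

```text
clock: 19.4
tcp_pos: [0.5928, -0.3049, 0.0064]
tcp_rot: [3.109, -0.444, 0.004]
ft_force: [-0.7, 0.1, -0.3]
finger_gap: 0.362
```

Request:
step_arm:
  moves:
    - {"tx": 0, "ty": 0, "tz": 0.0005, "twist": 0, "hand": 1}
    - {"tx": 0, "ty": 0, "tz": 0.0015, "twist": 0, "hand": 1}
    - {"tx": 0, "ty": 0, "tz": 0.0015, "twist": 0, "hand": 1}

```text
clock: 19.7
tcp_pos: [0.5918, -0.3045, 0.0037]
tcp_rot: [3.11, -0.444, 0.0]
ft_force: [0.1, -0.2, -0.6]
finger_gap: 0.362
```

Request:
step_arm:
  moves:
    - {"tx": 0, "ty": 0, "tz": 0.001, "twist": 0, "hand": 1}
    - {"tx": 0, "ty": 0, "tz": 0.0018, "twist": 0, "hand": 1}
    - {"tx": 0, "ty": 0, "tz": 0.0018, "twist": 0, "hand": 1}

```text
clock: 20.0
tcp_pos: [0.5916, -0.3043, 0.0019]
tcp_rot: [-3.11, 0.444, 0.001]
ft_force: [1.5, -0.2, -0.4]
finger_gap: 0.364
```

Request:
step_arm:
  moves:
    - {"tx": 0, "ty": 0, "tz": 0.0008, "twist": 0, "hand": 1}
    - {"tx": 0, "ty": 0, "tz": 0.0008, "twist": 0, "hand": 1}
    - {"tx": 0, "ty": 0, "tz": 0.0008, "twist": 0, "hand": 1}

```text
clock: 20.3
tcp_pos: [0.5918, -0.3044, 0.0017]
tcp_rot: [-3.11, 0.444, 0.0]
ft_force: [-1.0, 0.4, 3.1]
finger_gap: 0.36
```

Request:
step_arm:
  moves:
    - {"tx": 0, "ty": 0, "tz": -0.0004, "twist": 0, "hand": 0.6}
    - {"tx": 0, "ty": 0, "tz": -0.0004, "twist": 0, "hand": 0.48}
    - {"tx": 0, "ty": 0, "tz": -0.0004, "twist": 0, "hand": 0.48}
    - {"tx": 0, "ty": 0, "tz": -0.0004, "twist": 0, "hand": 0.48}
    - {"tx": 0, "ty": 0, "tz": -0.01, "twist": 0, "hand": 0.48}
    - {"tx": 0, "ty": 0, "tz": -0.05, "twist": 0, "hand": 0.48}
    - {"tx": 0, "ty": 0, "tz": -0.1, "twist": 0, "hand": 0.48}
    - {"tx": 0, "ty": 0, "tz": -0.15, "twist": 0, "hand": 0.3}

```text
clock: 21.1
tcp_pos: [0.5914, -0.3041, 0.1229]
tcp_rot: [-3.11, 0.444, 0.001]
ft_force: [1.5, -1.2, 0.6]
finger_gap: 0.567
```

Run:
```python
from mv import *
c=r.camera("scene");pickle.dump(c,open("pics/s10.pkl","wb"))
im=c["img"][180:330,60:240,::-1]
cv2.imwrite("pics/s10.png",cv2.resize(np.clip(im.astype(float)*1.8,0,255).astype(np.uint8),None,fx=4,fy=4,interpolation=cv2.INTER_CUBIC))
goto((.5575,.088,.11,-1))
```

```text
t21.15 tcp [ 0.5952 -0.3064  0.1324] psi -16.25 gap 0.601 F [ 2.3 -1.9  6.1]
[-0.1835 -0.4602  0.0248] twist -0.0847 dist 397
```

View pics/s10.png

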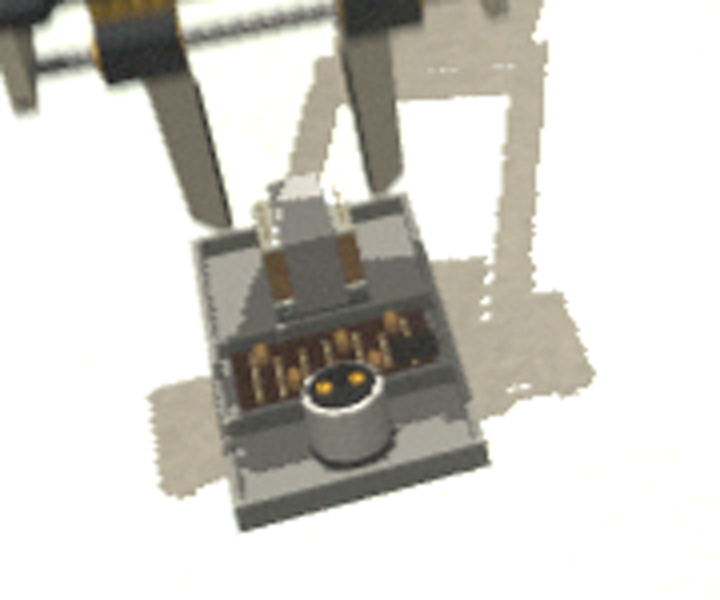

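Request:
step_arm:
  moves:
    - {"tx": -0.184, "ty": -0.46, "tz": 0.0, "twist": -0.085, "hand": 0.2}
    - {"tx": -0.184, "ty": -0.46, "tz": 0.0, "twist": -0.085, "hand": 0.2}
    - {"tx": -0.184, "ty": -0.46, "tz": 0.0, "twist": -0.085, "hand": 0.2}
    - {"tx": -0.184, "ty": -0.46, "tz": 0.0, "twist": -0.085, "hand": 0.2}
    - {"tx": -0.184, "ty": -0.46, "tz": 0.0, "twist": -0.085, "hand": 0.2}
    - {"tx": -0.184, "ty": -0.46, "tz": 0.0, "twist": -0.085, "hand": 0.2}
    - {"tx": -0.184, "ty": -0.46, "tz": 0.0, "twist": -0.085, "hand": 0.2}
    - {"tx": -0.184, "ty": -0.46, "tz": 0.0, "twist": -0.085, "hand": 0.2}

```text
clock: 21.95
tcp_pos: [0.5532, 0.0923, 0.1223]
tcp_rot: [-3.141, 0.026, -0.002]
ft_force: [0.5, -0.1, -0.5]
finger_gap: 0.798
```

Request:
step_arm:
  moves:
    - {"tx": 0.0, "ty": 0, "tz": 0.0, "twist": 0, "hand": 0.2}
    - {"tx": 0.0, "ty": 0, "tz": 0.0, "twist": 0, "hand": 0.2}

```text
clock: 22.15
tcp_pos: [0.5535, 0.0911, 0.122]
tcp_rot: [3.141, -0.022, 0.001]
ft_force: [1.7, -0.8, -0.1]
finger_gap: 0.801
```

Run:
```python
from mv import *
c=r.camera("wrist");pickle.dump(c,open("pics/w4.pkl","wb"))
cv2.imwrite("pics/w4.png",np.clip(c["img"][:,:,::-1].astype(float)*1.6,0,255).astype(np.uint8))
goto((.5575,.088,.05,-1),(.5575,.088,-.0055,-1))
```

```text
t22.20 tcp [0.5537 0.0899 0.1219] psi -0.90 gap 0.800 F [-0.2 -0.5  0.2]
[0.0048 0.0023 0.0898] twist 0.0006 dist 72
[0.0047 0.0022 0.1592] twist 0.0006 dist 127
```

View pics/w4.png

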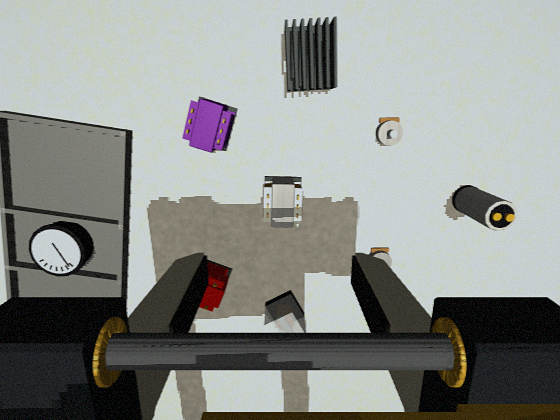

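Run:
```python
from mv import *
c=load("w4")
for u,v,z in [(264,178,.028),(302,178,.028),(283,200,.034)]: print(ray(c,u,v,z).round(4),pt(c,u,v).round(4))
print(c["eye"])
```

```text
[0.5802 0.1026 0.028 ] [0.5749 0.1039 0.0009]
[0.5798 0.0726 0.028 ] [ 5.743e-01  7.080e-02 -1.000e-04]
[0.5636 0.0879 0.034 ] [0.5632 0.0878 0.0322]
[0.63405274 0.09009449 0.30192799]
```

Request:
step_arm:
  moves:
    - {"tx": 0.0045, "ty": 0.0025, "tz": 0.04, "twist": 0, "hand": 0.2}
    - {"tx": 0.0045, "ty": 0.0025, "tz": 0.09, "twist": 0, "hand": 0.2}
    - {"tx": 0.0045, "ty": 0.0025, "tz": 0.13, "twist": 0, "hand": 0.2}
    - {"tx": 0.0045, "ty": 0.0025, "tz": 0.152, "twist": 0, "hand": 0.2}
    - {"tx": 0.0045, "ty": 0.0025, "tz": 0.158, "twist": 0, "hand": 0.2}
    - {"tx": 0.0045, "ty": 0.0025, "tz": 0.158, "twist": 0, "hand": 0.2}
  newtons: 25

```text
clock: 22.8
tcp_pos: [0.5568, 0.0866, -0.0053]
tcp_rot: [3.141, -0.029, -0.002]
ft_force: [-0.6, -0.5, 0.5]
finger_gap: 0.8
```

```bash
python3 mv.py .557 .0876 -.0055 -1
```

```text
t22.80 tcp [ 0.5568  0.0866 -0.0053] psi -1.07 gap 0.800 F [-0.6 -0.5  0.5]
[ 0.0002 -0.0012  0.0002] twist -0.0004 dist 1
```

Request:
step_arm:
  moves:
    - {"tx": 0, "ty": -0.001, "tz": 0, "twist": 0, "hand": 1}
    - {"tx": 0, "ty": -0.001, "tz": 0, "twist": 0, "hand": 1}
    - {"tx": 0, "ty": -0.001, "tz": 0, "twist": 0, "hand": 1}
    - {"tx": 0, "ty": -0.001, "tz": 0, "twist": 0, "hand": 1}
    - {"tx": 0, "ty": -0.001, "tz": 0, "twist": 0, "hand": 1}
    - {"tx": 0, "ty": -0.001, "tz": 0, "twist": 0, "hand": 1}
    - {"tx": 0, "ty": -0.001, "tz": 0, "twist": 0, "hand": 1}
    - {"tx": 0, "ty": -0.001, "tz": 0, "twist": 0, "hand": 1}

```text
clock: 23.6
tcp_pos: [0.5571, 0.0889, -0.0047]
tcp_rot: [3.141, -0.026, 0.0]
ft_force: [0.0, 0.8, 2.9]
finger_gap: 0.345
```

Request:
step_arm:
  moves:
    - {"tx": 0, "ty": 0, "tz": 0, "twist": 0, "hand": 1}
    - {"tx": 0, "ty": 0, "tz": -0.01, "twist": 0, "hand": 1}
    - {"tx": 0, "ty": 0, "tz": -0.04, "twist": 0, "hand": 1}
    - {"tx": 0, "ty": 0, "tz": -0.09, "twist": 0, "hand": 1}
    - {"tx": 0, "ty": 0, "tz": -0.13, "twist": 0, "hand": 1}
    - {"tx": 0, "ty": 0, "tz": -0.13, "twist": 0, "hand": 1}

```text
clock: 24.2
tcp_pos: [0.5609, 0.0891, 0.1054]
tcp_rot: [-3.141, 0.026, -0.015]
ft_force: [2.0, 0.7, -0.8]
finger_gap: 0.342
```

```bash
python3 mv.py .5832 .269 .1 -9.4
```

```text
t24.20 tcp [0.5609 0.0891 0.1054] psi -0.96 gap 0.342 F [ 2.   0.7 -0.8]
[ 0.024  -0.2252  0.0071] twist 0.0469 dist 181
```

Request:
step_arm:
  moves:
    - {"tx": 0.004, "ty": -0.04, "tz": 0, "twist": 0.01, "hand": 1}
    - {"tx": 0.01, "ty": -0.095, "tz": 0, "twist": 0.025, "hand": 1}
    - {"tx": 0.016, "ty": -0.15, "tz": 0, "twist": 0.04, "hand": 1}
    - {"tx": 0.022, "ty": -0.2, "tz": 0, "twist": 0.047, "hand": 1}
    - {"tx": 0.025, "ty": -0.225, "tz": 0, "twist": 0.047, "hand": 1}
    - {"tx": 0.025, "ty": -0.225, "tz": 0, "twist": 0.047, "hand": 1}
    - {"tx": 0.025, "ty": -0.225, "tz": 0, "twist": 0.047, "hand": 1}

```text
clock: 24.9
tcp_pos: [0.5793, 0.2683, 0.098]
tcp_rot: [3.13, -0.256, -0.002]
ft_force: [-1.1, 0.5, -0.8]
finger_gap: 0.342
```

Run:
```python
from mv import *
c=r.camera("scene");pickle.dump(c,open("pics/s11.pkl","wb"))
im=c["img"][60:230,270:470,::-1]
cv2.imwrite("pics/s11.png",cv2.resize(np.clip(im.astype(float)*1.7,0,255).astype(np.uint8),None,fx=3.5,fy=3.5,interpolation=cv2.INTER_CUBIC))
goto((.5832,.269,.005,-9.4),(.5832,.269,-.0007,-9.4))
```

```text
t24.95 tcp [0.5794 0.2676 0.0982] psi -9.42 gap 0.345 F [-0.9 -0.2 -1.6]
[ 0.0045 -0.0027  0.1164] twist -0.0001 dist 93
[ 0.0045 -0.0027  0.1236] twist -0.0001 dist 99
```

View pics/s11.png

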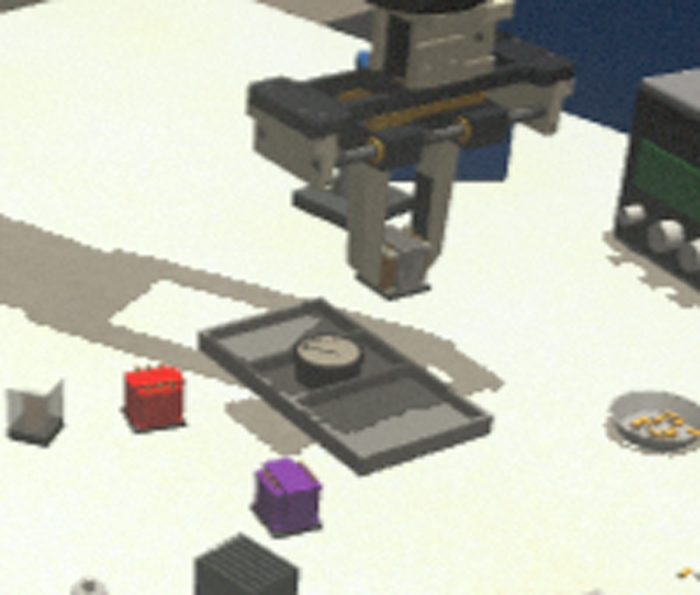

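Request:
step_arm:
  moves:
    - {"tx": 0.0045, "ty": -0.002, "tz": 0.03, "twist": 0, "hand": 1}
    - {"tx": 0.0045, "ty": -0.002, "tz": 0.07, "twist": 0, "hand": 1}
    - {"tx": 0.0045, "ty": -0.002, "tz": 0.1, "twist": 0, "hand": 1}
    - {"tx": 0.0045, "ty": -0.002, "tz": 0.113, "twist": 0, "hand": 1}
    - {"tx": 0.0045, "ty": -0.002, "tz": 0.116, "twist": 0, "hand": 1}
    - {"tx": 0.0045, "ty": -0.002, "tz": 0.119, "twist": 0, "hand": 1}
    - {"tx": 0.0045, "ty": -0.002, "tz": 0.12, "twist": 0, "hand": 1}
    - {"tx": 0.0045, "ty": -0.002, "tz": 0.12, "twist": 0, "hand": 1}

```text
clock: 25.75
tcp_pos: [0.5849, 0.2698, 0.0045]
tcp_rot: [-3.13, 0.258, -0.003]
ft_force: [-0.3, 0.6, -1.5]
finger_gap: 0.345
```

Request:
step_arm:
  moves:
    - {"tx": 0, "ty": 0, "tz": 0.001, "twist": 0, "hand": 1}
    - {"tx": 0, "ty": 0, "tz": 0.002, "twist": 0, "hand": 1}
    - {"tx": 0, "ty": 0, "tz": 0.002, "twist": 0, "hand": 1}

```text
clock: 26.05
tcp_pos: [0.5839, 0.2696, 0.0016]
tcp_rot: [-3.131, 0.258, -0.0]
ft_force: [0.3, 0.2, -1.4]
finger_gap: 0.343
```

Request:
step_arm:
  moves:
    - {"tx": 0, "ty": 0, "tz": 0.001, "twist": 0, "hand": 1}
    - {"tx": 0, "ty": 0, "tz": 0.002, "twist": 0, "hand": 1}
    - {"tx": 0, "ty": 0, "tz": 0.0025, "twist": 0, "hand": 1}
    - {"tx": 0, "ty": 0, "tz": 0.0025, "twist": 0, "hand": 1}

```text
clock: 26.45
tcp_pos: [0.5838, 0.2695, -0.0006]
tcp_rot: [3.131, -0.258, -0.0]
ft_force: [0.1, 0.5, -1.7]
finger_gap: 0.342
```

Request:
step_arm:
  moves:
    - {"tx": 0, "ty": 0, "tz": 0.0008, "twist": 0, "hand": 1}
    - {"tx": 0, "ty": 0, "tz": 0.0012, "twist": 0, "hand": 1}
    - {"tx": 0, "ty": 0, "tz": 0.0012, "twist": 0, "hand": 1}

```text
clock: 26.75
tcp_pos: [0.5839, 0.2695, -0.0007]
tcp_rot: [3.131, -0.258, -0.0]
ft_force: [-4.6, -0.9, 5.7]
finger_gap: 0.341
```

Request:
step_arm:
  moves:
    - {"tx": 0, "ty": 0, "tz": -0.0008, "twist": 0, "hand": 0.6}
    - {"tx": 0, "ty": 0, "tz": -0.0008, "twist": 0, "hand": 0.5}
    - {"tx": 0, "ty": 0, "tz": -0.0008, "twist": 0, "hand": 0.5}
    - {"tx": 0, "ty": 0, "tz": -0.0008, "twist": 0, "hand": 0.5}
    - {"tx": 0, "ty": 0, "tz": -0.01, "twist": 0, "hand": 0.5}
    - {"tx": 0, "ty": 0, "tz": -0.05, "twist": 0, "hand": 0.5}
    - {"tx": 0, "ty": 0, "tz": -0.1, "twist": 0, "hand": 0.5}
    - {"tx": 0, "ty": 0, "tz": -0.155, "twist": 0, "hand": 0.4}

```text
clock: 27.55
tcp_pos: [0.5829, 0.2692, 0.1232]
tcp_rot: [3.13, -0.258, -0.003]
ft_force: [0.0, -0.0, -0.2]
finger_gap: 0.548
```

Run:
```python
from mv import *
c=r.camera("scene");pickle.dump(c,open("pics/s12.pkl","wb"))
im=c["img"][60:230,270:470,::-1]
cv2.imwrite("pics/s12.png",cv2.resize(np.clip(im.astype(float)*1.7,0,255).astype(np.uint8),None,fx=3.5,fy=3.5,interpolation=cv2.INTER_CUBIC))
goto((.5543,-.0716,.13,-9.4))
```

```text
t27.60 tcp [0.5877 0.2709 0.1337] psi -9.41 gap 0.574 F [2.6 1.4 6. ]
[0.0289 0.4292 0.0026] twist -0.0001 dist 344
```

View pics/s12.png

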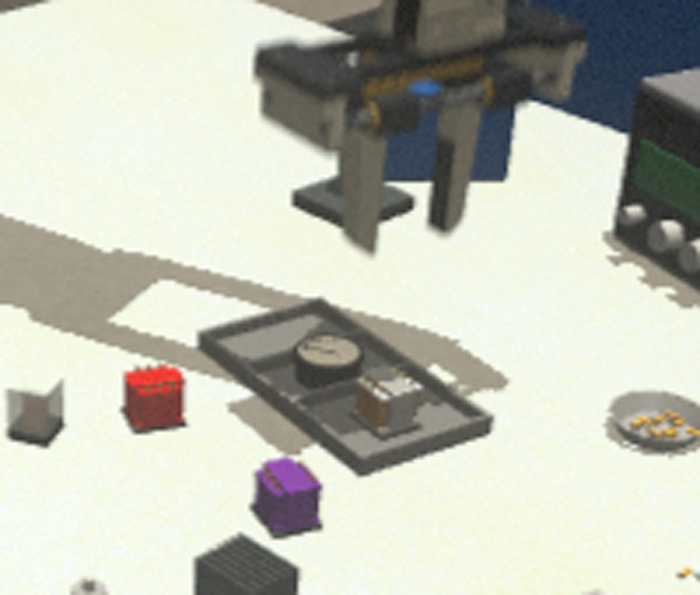

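Request:
step_arm:
  moves:
    - {"tx": 0.029, "ty": 0.429, "tz": 0.0, "twist": 0, "hand": 0.3}
    - {"tx": 0.029, "ty": 0.429, "tz": 0.0, "twist": 0, "hand": 0.3}
    - {"tx": 0.029, "ty": 0.429, "tz": 0.0, "twist": 0, "hand": 0.3}
    - {"tx": 0.029, "ty": 0.429, "tz": 0.0, "twist": 0, "hand": 0.3}
    - {"tx": 0.029, "ty": 0.429, "tz": 0.0, "twist": 0, "hand": 0.3}
    - {"tx": 0.029, "ty": 0.429, "tz": 0.0, "twist": 0, "hand": 0.3}
    - {"tx": 0.029, "ty": 0.429, "tz": 0.0, "twist": 0, "hand": 0.3}
    - {"tx": 0.029, "ty": 0.429, "tz": 0.0, "twist": 0, "hand": 0.3}
  newtons: 15

```text
clock: 28.4
tcp_pos: [0.5502, -0.0781, 0.1232]
tcp_rot: [3.128, -0.266, 0.002]
ft_force: [-0.9, 0.4, -0.1]
finger_gap: 0.7
```

Request:
step_arm:
  moves:
    - {"tx": 0.0, "ty": 0, "tz": 0.0, "twist": 0, "hand": 0.3}
    - {"tx": 0.0, "ty": 0, "tz": 0.0, "twist": 0, "hand": 0.3}

```text
clock: 28.6
tcp_pos: [0.5508, -0.0719, 0.1228]
tcp_rot: [-3.131, 0.257, -0.001]
ft_force: [-0.1, 1.0, -0.2]
finger_gap: 0.702
```

Run:
```python
from mv import *
c=r.camera("wrist");pickle.dump(c,open("pics/w5.pkl","wb"))
cv2.imwrite("pics/w5.png",np.clip(c["img"][:,:,::-1].astype(float)*1.6,0,255).astype(np.uint8))
P=cloud(c);m=(P[...,0]>.53)&(P[...,0]<.58)&(P[...,1]<-.05)&(P[...,1]>-.095)&(P[...,2]>.05)&(P[...,2]<.06)
print(m.sum(), rect(P[m][:,:2]) if m.sum() else None)
goto((.5543,-.0716,.005,-9.4))
```

```text
781 [555.  -72.8  23.   23.  -80. ]
t28.65 tcp [ 0.5508 -0.0716  0.1227] psi -9.34 gap 0.702 F [0.  0.2 0.3]
[ 0.0043 -0.0006  0.1471] twist 0.0004 dist 118
```

View pics/w5.png

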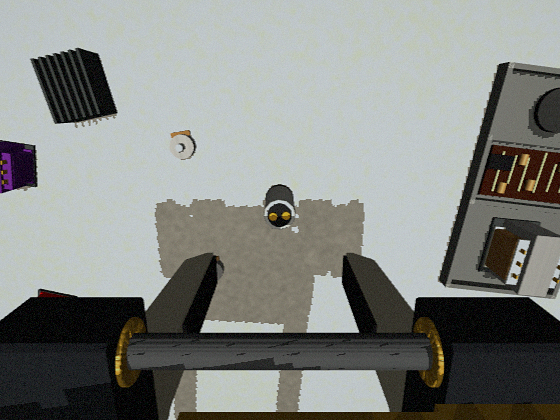

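Request:
step_arm:
  moves:
    - {"tx": 0.0052, "ty": 0, "tz": 0.04, "twist": 0, "hand": 0.3}
    - {"tx": 0.0052, "ty": 0, "tz": 0.09, "twist": 0, "hand": 0.3}
    - {"tx": 0.0052, "ty": 0, "tz": 0.13, "twist": 0, "hand": 0.3}
    - {"tx": 0.0052, "ty": 0, "tz": 0.147, "twist": 0, "hand": 0.3}
    - {"tx": 0.0052, "ty": 0, "tz": 0.147, "twist": 0, "hand": 0.3}
    - {"tx": 0.0052, "ty": 0, "tz": 0.147, "twist": 0, "hand": 0.3}

```text
clock: 29.25
tcp_pos: [0.5557, -0.0731, 0.0062]
tcp_rot: [3.131, -0.256, 0.002]
ft_force: [0.6, 0.9, 0.3]
finger_gap: 0.702
```

Request:
step_arm:
  moves:
    - {"tx": 0, "ty": 0, "tz": 0, "twist": 0, "hand": 1}
    - {"tx": 0, "ty": 0, "tz": 0, "twist": 0, "hand": 1}
    - {"tx": 0, "ty": 0, "tz": 0, "twist": 0, "hand": 1}
    - {"tx": 0, "ty": 0, "tz": 0, "twist": 0, "hand": 1}
    - {"tx": 0, "ty": 0, "tz": 0, "twist": 0, "hand": 1}
    - {"tx": 0, "ty": 0, "tz": 0, "twist": 0, "hand": 1}
    - {"tx": 0, "ty": 0, "tz": 0, "twist": 0, "hand": 1}
    - {"tx": 0, "ty": 0, "tz": 0, "twist": 0, "hand": 1}

```text
clock: 30.05
tcp_pos: [0.5547, -0.0736, 0.005]
tcp_rot: [3.131, -0.258, -0.0]
ft_force: [-0.8, 0.6, 2.1]
finger_gap: 0.257
```

```bash
python3 mv.py .464 .2885 .13 -9.4
```

```text
t30.05 tcp [ 0.5547 -0.0736  0.005 ] psi -9.42 gap 0.257 F [-0.8  0.6  2.1]
[-0.1859 -0.428  -0.1562] twist -0.0001 dist 394
```

Request:
step_arm:
  moves:
    - {"tx": 0, "ty": 0, "tz": 0, "twist": 0, "hand": 1}
    - {"tx": 0, "ty": 0, "tz": -0.02, "twist": 0, "hand": 1}
    - {"tx": 0, "ty": 0, "tz": -0.07, "twist": 0, "hand": 1}
    - {"tx": 0, "ty": 0, "tz": -0.12, "twist": 0, "hand": 1}
    - {"tx": -0.01, "ty": -0.02, "tz": -0.15, "twist": 0, "hand": 1}
    - {"tx": -0.03, "ty": -0.07, "tz": -0.155, "twist": 0, "hand": 1}
    - {"tx": -0.05, "ty": -0.12, "tz": -0.155, "twist": 0, "hand": 1}
    - {"tx": -0.07, "ty": -0.17, "tz": -0.155, "twist": 0, "hand": 1}

```text
clock: 30.85
tcp_pos: [0.5217, 0.071, 0.1307]
tcp_rot: [-3.131, 0.259, -0.003]
ft_force: [0.1, 1.1, -0.3]
finger_gap: 0.253
```

```bash
python3 mv.py .464 .2885 .13 -9.4
```

```text
t30.85 tcp [0.5217 0.071  0.1307] psi -9.47 gap 0.253 F [ 0.1  1.1 -0.3]
[-0.1159 -0.2563  0.0008] twist -0.0004 dist 225
```

Request:
step_arm:
  moves:
    - {"tx": -0.022, "ty": -0.05, "tz": 0, "twist": 0, "hand": 1}
    - {"tx": -0.045, "ty": -0.1, "tz": 0, "twist": 0, "hand": 1}
    - {"tx": -0.068, "ty": -0.15, "tz": 0, "twist": 0, "hand": 1}
    - {"tx": -0.09, "ty": -0.2, "tz": 0, "twist": 0, "hand": 1}
    - {"tx": -0.108, "ty": -0.24, "tz": 0, "twist": 0, "hand": 1}
    - {"tx": -0.115, "ty": -0.253, "tz": 0, "twist": 0, "hand": 1}
    - {"tx": -0.115, "ty": -0.253, "tz": 0, "twist": 0, "hand": 1}
    - {"tx": -0.115, "ty": -0.253, "tz": 0, "twist": 0, "hand": 1}

```text
clock: 31.65
tcp_pos: [0.4643, 0.2837, 0.1293]
tcp_rot: [3.131, -0.257, 0.001]
ft_force: [0.7, -0.2, -1.3]
finger_gap: 0.255
```

Run:
```python
from mv import *
c=r.camera("scene");pickle.dump(c,open("pics/s13.pkl","wb"))
im=c["img"][40:210,270:470,::-1]
cv2.imwrite("pics/s13.png",cv2.resize(np.clip(im.astype(float)*1.7,0,255).astype(np.uint8),None,fx=3.5,fy=3.5,interpolation=cv2.INTER_CUBIC))
goto((.464,.2885,.015,-9.4),(.464,.2885,.009,-9.4))
```

```text
t31.70 tcp [0.4645 0.2833 0.1291] psi -9.46 gap 0.253 F [-0.2 -0.2 -1.2]
[-0.0017 -0.0064  0.1427] twist -0.0003 dist 114
[-0.0018 -0.0064  0.1502] twist -0.0003 dist 120
```

View pics/s13.png

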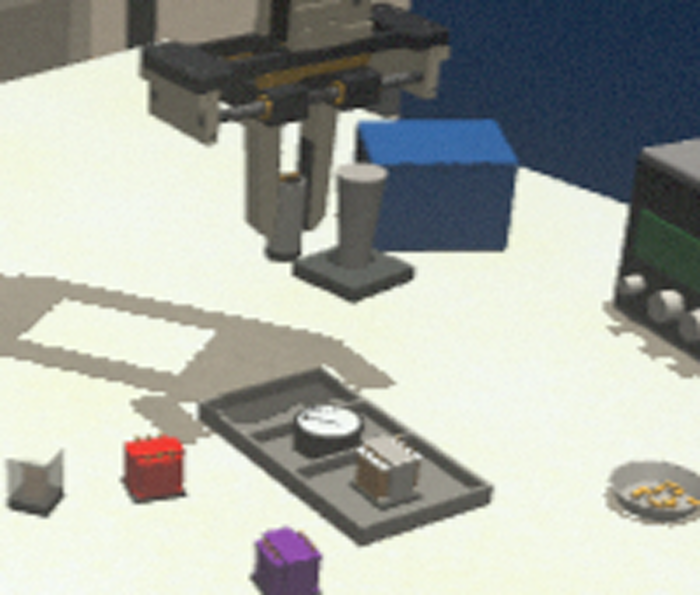

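Request:
step_arm:
  moves:
    - {"tx": -0.0015, "ty": -0.0045, "tz": 0.03, "twist": 0, "hand": 1}
    - {"tx": -0.0015, "ty": -0.0045, "tz": 0.08, "twist": 0, "hand": 1}
    - {"tx": -0.0015, "ty": -0.0045, "tz": 0.12, "twist": 0, "hand": 1}
    - {"tx": -0.0015, "ty": -0.0045, "tz": 0.139, "twist": 0, "hand": 1}
    - {"tx": -0.0015, "ty": -0.0045, "tz": 0.143, "twist": 0, "hand": 1}
    - {"tx": -0.0015, "ty": -0.0045, "tz": 0.146, "twist": 0, "hand": 1}
    - {"tx": -0.0015, "ty": -0.0045, "tz": 0.147, "twist": 0, "hand": 1}
    - {"tx": -0.0015, "ty": -0.0045, "tz": 0.147, "twist": 0, "hand": 1}

```text
clock: 32.5
tcp_pos: [0.4647, 0.2888, 0.013]
tcp_rot: [-3.13, 0.258, -0.004]
ft_force: [-0.0, -0.0, -1.3]
finger_gap: 0.253
```

Request:
step_arm:
  moves:
    - {"tx": 0, "ty": 0, "tz": 0.0005, "twist": 0, "hand": 1}
    - {"tx": 0, "ty": 0, "tz": 0.001, "twist": 0, "hand": 1}
    - {"tx": 0, "ty": 0, "tz": 0.001, "twist": 0, "hand": 1}

```text
clock: 32.8
tcp_pos: [0.4636, 0.2884, 0.0108]
tcp_rot: [-3.131, 0.258, -0.001]
ft_force: [-0.2, -1.1, -0.6]
finger_gap: 0.256
```

Request:
step_arm:
  moves:
    - {"tx": 0, "ty": 0, "tz": 0.001, "twist": 0, "hand": 1}
    - {"tx": 0, "ty": 0, "tz": 0.0018, "twist": 0, "hand": 1}
    - {"tx": 0, "ty": 0, "tz": 0.0018, "twist": 0, "hand": 1}

```text
clock: 33.1
tcp_pos: [0.4635, 0.2883, 0.0091]
tcp_rot: [-3.131, 0.258, 0.0]
ft_force: [0.2, 0.0, 0.2]
finger_gap: 0.257
```

Request:
step_arm:
  moves:
    - {"tx": 0, "ty": 0, "tz": 0.0008, "twist": 0, "hand": 1}
    - {"tx": 0, "ty": 0, "tz": 0.0008, "twist": 0, "hand": 1}
    - {"tx": 0, "ty": 0, "tz": 0.0008, "twist": 0, "hand": 1}

```text
clock: 33.4
tcp_pos: [0.4636, 0.2883, 0.009]
tcp_rot: [3.131, -0.258, 0.0]
ft_force: [-3.4, -2.1, 6.0]
finger_gap: 0.255
```

Contact. Release, back off slightly, and retreat.

Request:
step_arm:
  moves:
    - {"tx": 0, "ty": 0, "tz": -0.0008, "twist": 0, "hand": 0.7}
    - {"tx": 0, "ty": 0, "tz": -0.0008, "twist": 0, "hand": 0.55}
    - {"tx": 0, "ty": 0, "tz": -0.0008, "twist": 0, "hand": 0.5}
    - {"tx": 0, "ty": 0, "tz": -0.0008, "twist": 0, "hand": 0.5}
    - {"tx": 0, "ty": 0, "tz": -0.01, "twist": 0, "hand": 0.5}
    - {"tx": 0, "ty": 0, "tz": -0.05, "twist": 0, "hand": 0.5}
    - {"tx": 0, "ty": 0, "tz": -0.1, "twist": 0, "hand": 0.5}
    - {"tx": 0, "ty": 0, "tz": -0.16, "twist": 0, "hand": 0.5}

```text
clock: 34.2
tcp_pos: [0.4622, 0.2876, 0.1367]
tcp_rot: [3.129, -0.258, -0.004]
ft_force: [0.7, 0.3, 0.3]
finger_gap: 0.501
```

Request:
step_arm:
  moves:
    - {"tx": -0.03, "ty": 0.05, "tz": -0.02, "twist": 0, "hand": 0.5}
    - {"tx": -0.06, "ty": 0.1, "tz": -0.03, "twist": 0, "hand": 0.5}
    - {"tx": -0.07, "ty": 0.16, "tz": -0.03, "twist": 0, "hand": 0.5}
    - {"tx": -0.07, "ty": 0.22, "tz": -0.03, "twist": 0, "hand": 0.5}
    - {"tx": -0.07, "ty": 0.28, "tz": -0.03, "twist": 0, "hand": 0.5}
    - {"tx": -0.07, "ty": 0.3, "tz": -0.03, "twist": 0, "hand": 0.5}
    - {"tx": -0.07, "ty": 0.3, "tz": -0.03, "twist": 0, "hand": 0.5}
    - {"tx": -0.07, "ty": 0.3, "tz": -0.03, "twist": 0, "hand": 0.5}

```text
clock: 35.0
tcp_pos: [0.3693, 0.0608, 0.161]
tcp_rot: [-3.13, 0.26, -0.002]
ft_force: [0.3, 0.3, -0.8]
finger_gap: 0.5
```

Run:
```python
from mv import *
goto((.4,0,.15,0))
for n in ["top","scene"]:
    c=r.camera(n);pickle.dump(c,open(f"pics/{n}9.pkl","wb"))
    im=c["img"][130:310,120:460,::-1] if n=="top" else c["img"][70:340,70:440,::-1]
    cv2.imwrite(f"pics/{n}9.png",cv2.resize(np.clip(im.astype(float)*1.7,0,255).astype(np.uint8),None,fx=2.15,fy=2.15,interpolation=cv2.INTER_CUBIC))
    P=cloud(c)
    for nm,(x,y),z0,z1 in [("large",(.475,-.27),.046,.053),("stout",(.591,-.304),.036,.043),("small",(.583,.269),.036,.043),("tall",(.464,.288),.056,.063)]:
        m=(abs(P[...,0]-x)<.04)&(abs(P[...,1]-y)<.04)&(P[...,2]>z0)&(P[...,2]<z1)
        print(n,nm,m.sum(),rect(P[m][:,:2]) if m.sum()>4 else None, P[m][:,2].mean() if m.sum() else 0)
```

```text
t35.00 tcp [0.3693 0.0608 0.161 ] psi -9.49 gap 0.500 F [ 0.3  0.3 -0.8]
[0.0504 0.0687 0.0137] twist -0.0527 dist 69
top large 285 [ 476.5 -269.4   52.    37.9  -15.3] 0.049137424139350266
top stout 166 [ 590.6 -303.5   32.4   32.3  -26.4] 0.03978632886798506
top small 137 [584.3 268.5  35.2  30.2  -8.9] 0.03792274542144666
top tall 94 [462.9 288.   22.5  22.1 -39.6] 0.059653429318698194
scene large 229 [ 476.5 -271.5   54.4   34.7  -14.9] 0.04827805596492272
scene stout 219 [ 590.3 -305.6   34.8   32.3   -2.6] 0.038594281185309526
scene small 39 [586.1 266.3  35.2  25.2  -6.7] 0.03690169014384406
scene tall 42 [463.5 285.8  24.7  21.5 -44.5] 0.058578576596895644
```

View pics/top9.png

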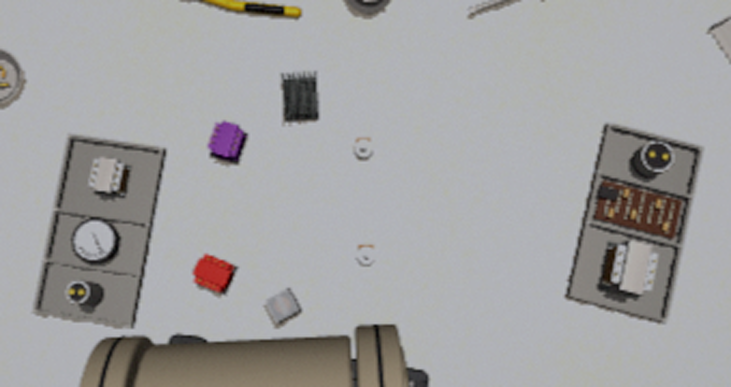

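View pics/scene9.png

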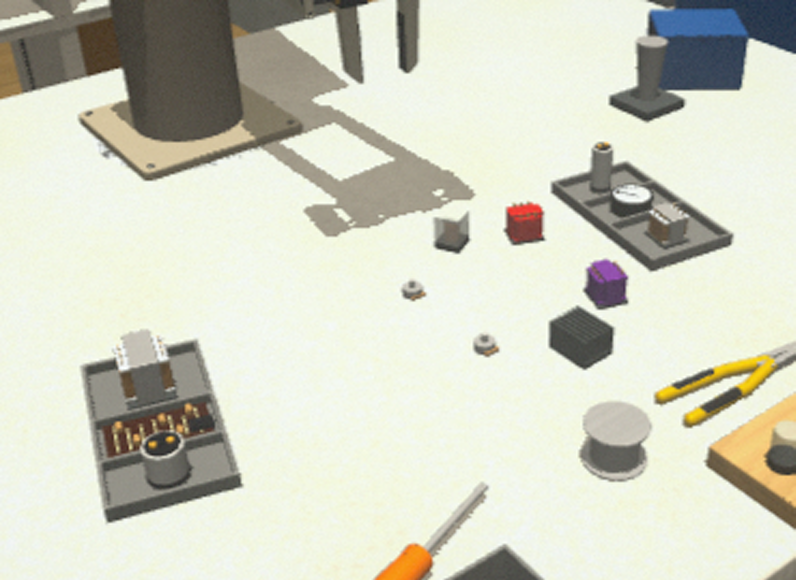

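All four parts stand upright inside their bays, with tops 4 mm above bare-bench height. The relay, heatsink, look-alikes and potentiometers are where they were.

```bash
python3 -c "
from cell import r
print(r.close_job(), r.observe()['clock'])"
```

```text
the job is handed in; nothing more can be done
the job is handed in; nothing more can be done
```

Both kits are made up and the job is handed in; the clock read about 35 s of the 102 s allowed at my last check.

- **Board tray:** the large transformer is in the wide bay and the stout capacitor is in the narrow bay.
- **Meter tray:** the small transformer is in the wide bay and the tall capacitor is in the narrow bay.
- **Setting down:** each part was lowered in small steps until the wrist force showed contact, then released. The highest force I read was about 6 N.

**Last checks:** In both the top and scene views all four parts stand upright within about 3 mm of the bay centres. Their heights fit standing on the 4 mm tray floor. The heatsink, relay, potentiometers and the purple and red look-alikes look unmoved.

**What disagreed:**
- **Fingertip height:** the fingertips sit about 35 mm higher than the stated tool frame says, as measured in the scene camera. After that I gripped the other three parts at corrected heights.
- **Failed grasps:** because of this, the first grasps of the large transformer and of the stout capacitor closed on nothing. Neither part was moved by them.
- **Large transformer's grip:** it was carried by the top of its steel core, not across the winding. It held securely throughout.

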